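Set and lock the roll gap of an ointment mill and fit its scraper blade

ROBOT

A 6-joint arm with a two-finger parallel gripper is mounted at the origin on a cart in front of the work surface, level with it; the furniture and walls round the work are solid. World frame = base frame: x ahead of the robot, y to its left, z up, the work surface at z = 0. Lengths are in m, angles in rad, forces in N, time in s.
With the tool pointing down it reaches from about 0.25 to 0.775 m from the base axis. Payload 8.9 kg.
Tool frame: the origin (TCP) lies midway between the tips of the shut fingers; the grasp point (between the pads) lies 19 mm behind it; z points along the fingers, y is the line along which they close (so a half turn about z gives the same grasp; the last joint's range is limited). The gripper opens to 85 mm and grips with 20 to 120 N. Pads are 22 mm wide; open, the fingers measure 114 mm over their backs; the gripper's body (76 mm by 85 mm) begins 54 mm behind the grasp point. The pads swing forward as they close: fully open they stand 13 mm farther back than shut.
Start: joints at [-1.467, 0.291, -0.153, 1.127, 0, 1.431], TCP at [0.126, -0.51, 0.199] pointing down, gripper open.
Joint ranges: [-2.52, 2.52], [-0.91, 1.74], [-1.3, 1.37], [-1.96, 2.02], [-1.52, 1.47], [-3.14, 3.14]. Speed limits (rad/s): [2.22, 2.22, 2.79, 3.14, 3.14, 3.14].

INTERFACE

Orientations are given as a unit quaternion [w, x, y, z].
In Python, from bench import env, cams, job gives the robot as it stands.
- The arm moves only by the tool drive_tool, never from a script. Its argument "series" is a list of rows, each an object with "fingers": the finger opening in mm, from 0 to 85.4; "travel": the shift along the tool's x, y, z as a fraction of full scale, a list of three; "yaw": the turn about the tool's z as a fraction of full scale. A call has 1 to 8 rows; each row is the pose to reach, as a shift and turn from the pose commanded when the call began, along the tool's axes at that moment; what a row does not reach only later rows make up. Full scale, the value 1, is 12 cm for a shift and 90 degrees for a turn. A row lasts 1/10 s, in which the tool goes at most 50 mm and 8.59 degrees, less where a joint would pass 70% of its speed; a pose out of reach is approached as far as the arm can. A call with a number of a shift or a turn outside -1 to 1 is refused whole. A call with a gripper value outside its range is refused whole. The fingers move at their own pace and stop on an object; "squeeze" is the grip in N (left out, the last holds). Time passes only in rows, so rows that repeat a pose let the fingers close. It gives the time, the measured TCP pose, the force, the opening and the grip force at its end, in the units of the state.
- env.get_obs(): the state, without advancing time (a new reading comes with each control period).
- cams.read_camera(name): name is "scene" or "top"; returns a dict with "color" (400x640x3 uint8, red, green, blue), "z_map" (400x640 float32, m along the optical axis (not along the pixel's ray), 0 where there is no reading), "intrinsics" (3x3 intrinsics, pixels), "camera_from_world" (4x4, takes a point from world to camera coordinates). Camera axes: x right, y down, z forward; pixel columns grow to the right and rows downward; lengths in m; the calibration is good to about 2 mm. A picture is of the moment at which its call begins.
- job.close_job(): hands the job in; it is judged then, once.
The state is a dict: "t": time; "joints": joint angles; "qd": joint speeds; "joint_efforts": joint torques, N m; "position": TCP position; "eef_rot": TCP orientation; "wrist_force": force on the tool from outside, world axes, zero at the start; "torque": the same for the moment, N m; "gripper_width": finger opening in m; "grip_force": force on a finger pad.
Only numpy, scipy, OpenCV 4.12 (cv2) and the standard library are available. Lean on these libraries where they do the work, as an engineer would, in place of code of your own. Each camera call takes 0.05 s, during which the arm holds its last target. There are 200 camera calls.

TASK

The ointment mill has been cleaned and its rolls are parked apart: turn its gap knob clockwise until the white pointer stands at the long mark on the dial, then pull the knob up until it clicks and is locked there. After that draw the scraper blade out of its guard box through the slot, along its own slope, and lay it flat in the two notches in front of the rolls, its black grip sticking out on the side away from the knob and its shoulder close to the cheek there; set it down without dropping or forcing it. Leave the jar under the discharge apron, the mortar, the pestle and the notebook where they are.

Things in the scene. Friction and masses are not known exactly. Their poses are not given: they have to be found in the camera images.
- mill: Fixed white bench unit, 160 deep (x), 225 wide (y): three white ceramic rolls (34 mm diameter) side by side between two aluminium cheeks, top 100 mm; square white tower with the gap knob at the +y side. Origin under it at worktop height; -x is its front, y runs along the rolls, z up. Apart from the knob nothing on it is higher than 100 mm.
- knob_axis (a point): Point on the vertical axis of the gap knob, on the dial's top face, 100 mm above the worktop; axes are the mill's. The dial is a bare metal disc, 73 mm across, on the tower, with thin black ticks every 20 degrees and one mark twice as long and thrice as wide, the working mark, on its front (-x) side.
- knob_grip (a point): Centre of the gap knob, on its axis, half-way up its ribbed part; rises with the knob. Black round knob of 42 mm diameter (45 mm skirt in the lowest 5 mm); its top is 13 mm above this point, its underside 20.5 mm below (2 mm above the dial when down). White pointer line on its top and side.
- gap_turn (a joint): Turning of the gap knob, rad, clockwise seen from above; 0 to 1.745; pointer at the working mark at 1.396. Starts at 0.1 to 0.5. Friction 0.04 N m; stays where left. Turns only while the knob is down: pulled up, teeth hold it at the nearest multiple of 20 degrees (0.349). It also moves the front roll: parked, the roll stands in the blade's place and keeps it from seating.
- gap_knob (a joint): Height of the gap knob, m: 0 down (free to turn), 0.010 pulled up (locked; a bright shank shows below it). Over-centre click: takes about 6 N upward and stays up when let go; above 0.0085 it is locked. It comes fully up only with the pointer at a tick (within about 5 degrees); half-way between two ticks its teeth meet head on.
- blade_seat (a point): On the mill: where scraper_mid lies when seated, 82 mm above the worktop, 2.5 mm above the notch floors; axes are the mill's. The notches are steps at the front of the two cheeks (12 mm thick, at y = +53 and -52 mm from here), 26 mm wide in x, between the cheek's high part behind (20 mm) and a horn in front (8.5 mm). The grip goes to the -y side, free space below it.
- scraper_mid (a point): Middle of the steel part of the scraper blade, half-way in its thickness: flat bar 120 long (x), 22 wide (y), 5 mm thick (z), bevelled along its +y edge; x points towards the grip. Seated, its x is along the mill's -y, the bevel facing the rolls. Whole blade 175 mm long, about 0.1 kg, centre of mass 27 mm from here towards the grip.
- scraper_grip (a point): Centre of the blade's black grip, 87.5 mm from scraper_mid along x; same axes. Grip 55 long (x), 24 wide (y), 12 mm thick (z). Its shoulder, 60 mm from scraper_mid, reaches 3.5 mm below the steel and stands 2 mm outside the cheek when seated. At the start the grip sticks out of the guard, rising 15 degrees outward, its shoulder about 9 mm from the slot wall.
- guard_slot (a point): Middle of the slot's sill, on the outer face of the guard's end wall, 32 mm above the worktop; -y points out of the slot. Guard: fixed steel box, 120 long (y), 40 wide (68 with flanges), 61 mm high, clear cover. Slot 30 wide, 13 mm high, wall 3 mm. The blade lies at 15 degrees, far end on the guard's floor; draw it 115 mm or more along that slope before turning it.
- ointment_jar: Open white ointment jar, 60 mm diameter, 46 mm high, under the lip of the mill's discharge apron at the mill's front; origin at the middle of its underside. Leave it there.
- mortar: White porcelain mortar, 114 mm diameter, 62 mm high, to the right of the blade guard; origin at the middle of its underside. Leave it there.
- pestle: White porcelain pestle, 134 mm long, 39 mm thick, lying near the mortar; origin under its middle. Leave it there.
- notebook: Black notebook, 148 x 110 x 16 mm, lying to the left of the mill; origin under its middle. Leave it there.

How it is judged:
On the way, in this order (a step that is already met when the one before it is completed fails the run):
1. the gap knob, still down, has been turned until its pointer stands at the long mark (value of joint gap_turn between 1.256 and 1.536 rad and value of joint gap_knob below 0.003 m), for 0.1 s.
2. the knob is pulled up and locked at that mark (value of joint gap_turn between 1.276 and 1.516 rad and value of joint gap_knob above 0.0085 m), for 0.2 s.
3. the scraper blade has been drawn wholly out of the guard (distance between scraper_mid and guard_slot above 0.065 m), for 0.1 s.
At the end, for the whole second after the job is handed in: The knob is up (more than 8.5 mm) with its pointer within 0.12 rad of the long mark; the blade lies at rest in both notches, its middle within 8 mm of its seat and within 2.5 mm of its height, parallel to the rolls within 0.07 rad, grip on the side away from the knob (all of step 2 and distance between scraper_mid and blade_seat below 0.008 m and z of scraper_mid in the frame of blade_seat between -0.0025 and 0.0025 m and angle between the x axis of scraper_mid and the y axis of blade_seat, either way round below 0.07 rad and y of scraper_grip in the frame of blade_seat below -0.06 m and linear speed of scraper below 0.02 m/s); the robot touches nothing.
It fails at once if the blade is forced onto the mill (more than 50 N) (contact force between scraper and mill above 50 N).
It fails at once if the blade is dropped (falls faster than 0.4 m/s while the fingers do not hold it) (linear speed of scraper above 0.4 m/s and contact force between the fingers and scraper below 0.3 N).
It fails at once if the jar, mortar, pestle or notebook is pushed away (more than 25 mm) (distance of any of ointment_jar, mortar, pestle, notebook from where it was at the start of the episode above 0.025 m).
It also fails if it takes over 64 s, if anything falls off the work surface, if the arm or the gripper's body presses on something with over 40 N, if the wrist force passes 120 N, or if a joint passes its speed limit or range.

## Working session

There is one attempt and no reset: what is moved stays moved. The work goes in short steps, Python scripts to look and compute and a tool call to move; the robot and the scene stay as the last step left them, time stands still between calls to the robot, and variables do not carry over. Pictures are saved under pics/ and viewed, at most 10 in all, crops included, and the job is handed in when it is done.

Besides the shell and the picture viewer there is one more tool, called after "Call:" by a JSON object that holds its "name" and its "arguments", one argument or row to a line. drive_tool: Moves the arm, as the interface text tells. Shift numbers are shares of 12 cm and turn numbers shares of 90 degrees, none past 1 either way. Its arguments: {"type":"object","properties":{"series":{"type":"array","items":{"type":"object","properties":{"fingers":{"type":"number"},"travel":{"type":"array","items":{"type":"number"}},"yaw":{"type":"number"}}}},"squeeze":{"type":"number"}},"required":["series"]}

```bash
mkdir -p pics; cat > h.py <<'E'
import numpy as np, cv2
from bench import env, cams, job
def cloud(d):
    z=d["z_map"];K=d["intrinsics"];v,u=np.mgrid[:z.shape[0],:z.shape[1]]
    P=np.stack([(u-K[0,2])/K[0,0]*z,(v-K[1,2])/K[1,1]*z,z],-1)
    T=np.linalg.inv(d["camera_from_world"]);W=P@T[:3,:3].T+T[:3,3]
    W[z<=0]=np.nan
    return W
def save(d,n): cv2.imwrite("pics/"+n+".png",d["color"][...,::-1])
E
python3 - <<'E'
from h import *
for n in("scene","top"):
    d=cams.read_camera(n); save(d,n); np.savez(n,**d)
    print(n,d["intrinsics"][0,0],np.linalg.inv(d["camera_from_world"]).round(3).tolist())
o=env.get_obs(); print({k:np.round(v,3).tolist() for k,v in o.items()})
E
```

```text
scene 462.5338229998438 [[0.649, -0.488, 0.584, -0.712], [-0.761, -0.422, 0.493, -1.038], [0.006, -0.764, -0.645, 1.408], [0.0, 0.0, 0.0, 1.0]]
top 512.5122408225005 [[0.02, -0.898, 0.439, -0.345], [-1.0, -0.016, 0.014, -0.075], [-0.005, -0.439, -0.898, 1.731], [0.0, 0.0, 0.0, 1.0]]
{'t': 0.1, 'joints': [-1.467, 0.291, -0.154, 1.127, -0.0, 1.431], 'qd': [0.0, -0.002, 0.001, -0.0, 0.002, 0.002], 'joint_efforts': [0.002, -53.798, 33.192, 0.009, -0.0, -0.0], 'position': [0.126, -0.509, 0.199], 'eef_rot': [-0.001, 0.993, 0.121, 0.0], 'wrist_force': [0.186, 0.29, 0.578], 'torque': [-0.011, -0.011, -0.002], 'grip_force': 0.0, 'gripper_width': 0.085}
```

View pics/top.png

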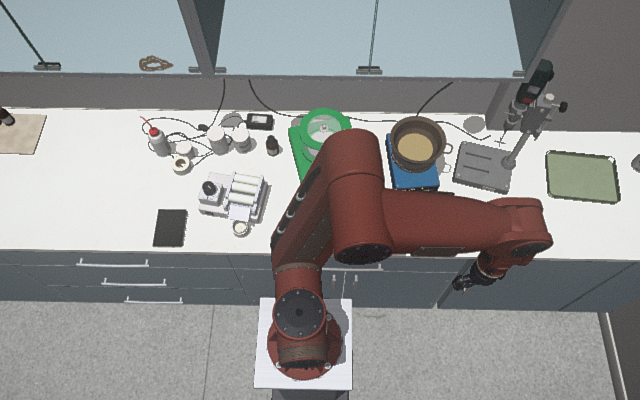

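View pics/scene.png

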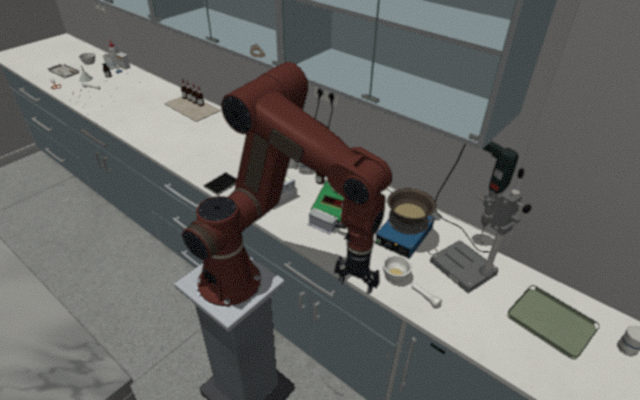

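Top view: the mill is at about (233,195) with its knob at (209,188), the jar at (240,228) and the notebook at (170,228). In the scene view the mortar is at (397,268) and the pestle at (427,295). The arm hides the guard in both views. Next I'll measure the mill and enlarge that area.

```bash
python3 - <<'E'
from h import *
d=dict(np.load("top.npz"));W=cloud(d)
c=d["color"][160:245,145:275,::-1]; cv2.imwrite("pics/crop1.png",cv2.resize(c,None,fx=6,fy=6,interpolation=cv2.INTER_CUBIC))
R=W[160:245,145:275]
for lo,hi in((.12,.14),(.095,.105),(.085,.095),(.04,.05)):
    m=(R[...,2]>lo)&(R[...,2]<hi); print(lo,m.sum(),R[m].mean(0).round(4),R[m].min(0).round(3),R[m].max(0).round(3))
m=(R[...,2]>.128)&(R[...,2]<.14); p=R[m]; print("knob",np.median(p,0),(p.min(0)+p.max(0))/2)
m=(R[...,2]>.03)&(R[...,2]<.2); print(cv2.minAreaRect(R[m][:,:2].astype(np.float32)))
E
```

```text
0.12 108 [0.5044 0.3516 0.1322] [0.485 0.331 0.12 ] [0.529 0.374 0.14 ]
0.095 625 [0.5193 0.2614 0.0994] [0.453 0.165 0.095] [0.59  0.392 0.105]
0.085 447 [0.5137 0.2515 0.0908] [0.432 0.164 0.085] [0.594 0.394 0.095]
0.04 398 [0.5014 0.2951 0.0462] [0.364 0.156 0.04 ] [0.669 0.525 0.05 ]
knob [0.50583466 0.35306204 0.1345734 ] [0.50711137 0.35293218 0.13400837]
((0.5218752026557922, 0.3639391362667084), (0.4084460437297821, 0.23292681574821472), 73.18824005126953)
```

View pics/crop1.png

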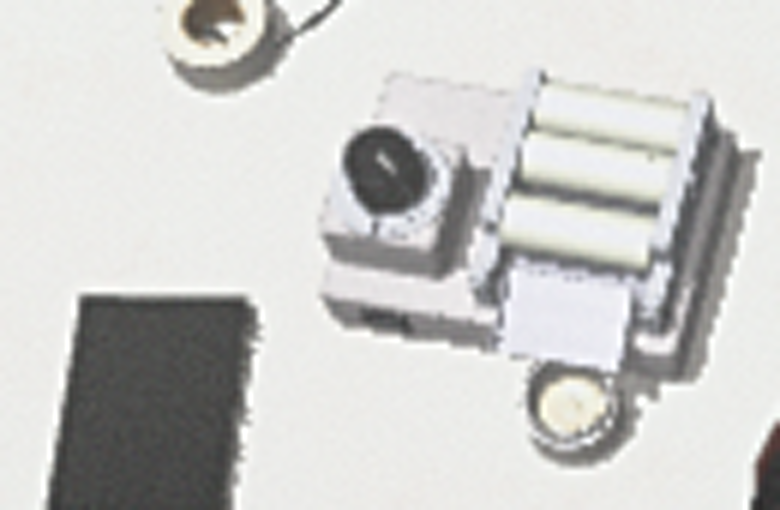

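The crop shows the mill turned a little clockwise. The knob centre is near (385,168) with a white pointer, the long dial mark is at about (375,225) and the jar at (575,405). One more measurement gives the mill's yaw, the knob axis and the seat.

```bash
python3 - <<'E'
from h import *
Ws=[];G=[]
for i in range(4):
    d=cams.read_camera("top");Ws.append(cloud(d));G.append(d["color"].astype(float))
W=np.nanmedian(Ws,0);C=np.mean(G,0); np.savez("mill",W=W,C=C)
R=W[160:245,145:275].reshape(-1,3)
R=R[(R[:,0]>.4)&(R[:,0]<.63)&(R[:,1]>.13)&(R[:,1]<.42)]
for lo,hi,ym in((.093,.105,.315),(.0,.0,0),(.093,.105,.5),(.02,.16,.5)):
    m=R[(R[:,2]>lo)&(R[:,2]<hi)&(R[:,1]<ym)]
    if len(m): print(lo,len(m),cv2.minAreaRect(m[:,:2].astype(np.float32)))
k=R[(R[:,2]>.131)&(R[:,2]<.14)]; print("knob",cv2.minEnclosingCircle(k[:,:2].astype(np.float32)),np.median(k[:,2]))
# metric ortho map at z=0.1 (front left) for dial and cheeks
T=d["camera_from_world"];K=d["intrinsics"]
def ortho(z,s=.0005):
    X,Y=np.meshgrid(np.arange(.62,.40,-s),np.arange(.42,.14,-s),indexing="ij")
    P=np.stack([X,Y,np.full_like(X,z)],-1)@T[:3,:3].T+T[:3,3]
    uv=(P@K.T);uv=uv[...,:2]/uv[...,2:]
    return cv2.remap(C.astype(np.float32),uv[...,0].astype(np.float32),uv[...,1].astype(np.float32),cv2.INTER_CUBIC)
a=np.vstack([ortho(.1)])
for i in range(0,a.shape[0],40): a[i]=[255,0,0]
for j in range(0,a.shape[1],40): a[:,j]=[255,0,0]
cv2.imwrite("pics/ortho.png",cv2.resize(np.clip(a,0,255)[...,::-1],None,fx=1.36,fy=1.36))
# mortar from the scene picture
d=dict(np.load("scene.npz"));S=cloud(d);print("mortar",S[262:275:4,385:410:8].round(3).tolist(),"pestle",S[298,430].round(3))
E
```

```text
0.093 645 ((0.5289016962051392, 0.24215944111347198), (0.1434253305196762, 0.11238403618335724), 78.55814361572266)
0.093 856 ((0.5294885039329529, 0.2788711190223694), (0.2269984632730484, 0.12490024417638779), 89.34298706054688)
0.02 2839 ((0.5016269087791443, 0.2808580994606018), (0.22499345242977142, 0.1937086433172226), 80.12615966796875)
knob ((0.5077192187309265, 0.35304388403892517), 0.021135075017809868) 0.13501672768328948
mortar [[[0.441, -0.436, 0.059], [0.486, -0.449, 0.031], [0.499, -0.477, 0.041], [0.5, -0.51, 0.063]], [[0.437, -0.441, 0.043], [0.475, -0.457, 0.022], [0.497, -0.481, 0.021], [0.496, -0.516, 0.047]], [[0.41, -0.458, 0.054], [0.459, -0.468, 0.02], [0.487, -0.489, 0.012], [0.473, -0.529, 0.052]], [[0.411, -0.46, 0.031], [0.41, -0.494, 0.057], [0.464, -0.503, 0.017], [0.462, -0.537, 0.044]]] pestle [ 0.43  -0.652  0.02 ][ WARN:0@1.904] global loadsave.cpp:1063 imwrite_ Unsupported depth image for selected encoder is fallbacked to CV_8U.
```

View pics/ortho.png

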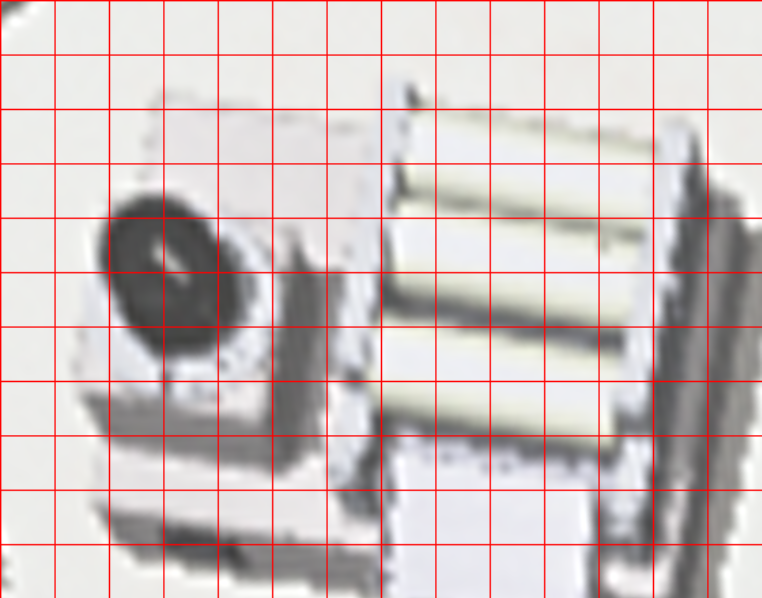

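The ortho map (54 px = 20 mm) gives the mill's yaw as about -10.5 deg. The knob axis is near (0.508, 0.353), and the pointer stands about 45-60 deg counter-clockwise of the long mark, which is at (165,375).

```bash
cat >> h.py <<'E'
def psi(q):
    w,x,y,z=q; return np.arctan2(2*(x*y+w*z),1-2*(y*y+z*z))
def plan(wps,p=None,a=None):
    """fractions per call: wps = [(x,y,z,psi)], tool pointing down"""
    o=env.get_obs()
    p=np.array(o["position"] if p is None else p,float); a=psi(o["eef_rot"]) if a is None else a
    for w in wps:
        d=np.array(w[:3])-p; c,s=np.cos(a),np.sin(a)
        f=np.round(np.array([d@[c,s,0],d@[s,-c,0],-d[2]])/.12,3); y=round(-(w[3]-a)/(np.pi/2),3)
        print(w,"travel",f.tolist(),"yaw",y)
        p=np.array(w[:3],float);a=w[3]
E
python3 - <<'E'
from h import *
plan([(.21,-.40,.23,.24),(.25,-.28,.25,.9),(.33,-.15,.25,1.4),(.40,-.02,.25,1.9),(.44,.12,.25,2.25),(.47,.24,.25,2.25),(.507,.353,.2,2.25)])
f=dict(np.load("mill.npz"));C=f["C"];d=dict(np.load("top.npz"));T=d["camera_from_world"];K=d["intrinsics"]
s=.0005;X,Y=np.meshgrid(np.arange(.531,.484,-s),np.arange(.377,.329,-s),indexing="ij")
P=np.stack([X,Y,np.full_like(X,.1355)],-1)@T[:3,:3].T+T[:3,3];uv=P@K.T;uv=(uv[...,:2]/uv[...,2:]).astype(np.float32)
g=cv2.remap(C.astype(np.float32),uv[...,0],uv[...,1],cv2.INTER_CUBIC).mean(-1)
r=np.hypot(X-.5077,Y-.353);m=(r<.0165);w=np.clip(g-90,0,None)*m
mx,my=(w*X).sum()/w.sum(),(w*Y).sum()/w.sum()
cv=np.cov(np.stack([X[m],Y[m]]),aweights=w[m]);e,v=np.linalg.eigh(cv);print("ptr centroid",mx-.5077,my-.353,"dir",np.degrees(np.arctan2(v[1,1],v[0,1])),e)
dk=g<110; print("knob dark centroid",X[dk].mean(),Y[dk].mean())
E
```

```text
(0.21, -0.4, 0.23, 0.24) travel [0.897, -0.717, -0.257] yaw 0.002
(0.25, -0.28, 0.25, 0.9) travel [0.561, -0.892, -0.167] yaw -0.42
(0.33, -0.15, 0.25, 1.4) travel [1.263, -0.151, -0.0] yaw -0.318
(0.4, -0.02, 0.25, 1.9) travel [1.167, 0.391, -0.0] yaw -0.318
(0.44, 0.12, 0.25, 2.25) travel [0.996, 0.693, -0.0] yaw -0.223
(0.47, 0.24, 0.25, 2.25) travel [0.621, 0.823, -0.0] yaw -0.0
(0.507, 0.353, 0.2, 2.25) travel [0.539, 0.831, 0.417] yaw -0.0
ptr centroid -0.002480590961075446 -0.004274433921221343 dir -138.09759074416507 [2.67139904e-06 1.99516383e-05]
knob dark centroid 0.5041540272406285 0.35055422902303685
```

Call:
{"name": "drive_tool", "arguments": {
  "series": [
    {"fingers": 85, "travel": [0.9, -0.72, -0.26], "yaw": 0},
    {"fingers": 85, "travel": [0.9, -0.72, -0.26], "yaw": 0},
    {"fingers": 85, "travel": [0.9, -0.72, -0.26], "yaw": 0},
    {"fingers": 85, "travel": [0.9, -0.72, -0.26], "yaw": 0}
  ]
}}

```text
t: 0.7
position: [0.2125, -0.3968, 0.2318]
eef_rot: [0.0, 0.992, 0.123, 0.001]
wrist_force: [-0.3, 0.4, 0.1]
gripper_width: 0.085
grip_force: 0.0
```

Call:
{"name": "drive_tool", "arguments": {
  "series": [
    {"fingers": 85, "travel": [0.56, -0.89, -0.17], "yaw": -0.42},
    {"fingers": 85, "travel": [0.56, -0.89, -0.17], "yaw": -0.42},
    {"fingers": 85, "travel": [0.56, -0.89, -0.17], "yaw": -0.42},
    {"fingers": 85, "travel": [0.56, -0.89, -0.17], "yaw": -0.42},
    {"fingers": 85, "travel": [0.56, -0.89, -0.17], "yaw": -0.42}
  ]
}}

```text
t: 1.2
position: [0.2501, -0.2797, 0.2512]
eef_rot: [0.001, 0.898, 0.439, -0.0]
wrist_force: [-0.2, -0.9, 1.1]
gripper_width: 0.085
grip_force: 0.0
```

Call:
{"name": "drive_tool", "arguments": {
  "series": [
    {"fingers": 85, "travel": [1, -0.12, 0], "yaw": -0.32},
    {"fingers": 85, "travel": [1, -0.12, 0], "yaw": -0.32},
    {"fingers": 85, "travel": [1, -0.12, 0], "yaw": -0.32},
    {"fingers": 85, "travel": [1, -0.12, 0], "yaw": -0.32}
  ]
}}

```text
t: 1.6
position: [0.3138, -0.1751, 0.2509]
eef_rot: [0.0, 0.76, 0.65, 0.0]
wrist_force: [0.1, -0.1, 0.3]
gripper_width: 0.0851
grip_force: 0.0
```

Call:
{"name": "drive_tool", "arguments": {
  "series": [
    {"fingers": 85, "travel": [1, 0.35, 0], "yaw": -0.32},
    {"fingers": 85, "travel": [1, 0.35, 0], "yaw": -0.32},
    {"fingers": 85, "travel": [1, 0.35, 0], "yaw": -0.32},
    {"fingers": 85, "travel": [1, 0.35, 0], "yaw": -0.32}
  ]
}}

```text
t: 2.0
position: [0.3753, -0.0633, 0.2508]
eef_rot: [-0.0, 0.575, 0.818, 0.0]
wrist_force: [-0.3, -0.4, -0.3]
gripper_width: 0.085
grip_force: 0.0
```

Call:
{"name": "drive_tool", "arguments": {
  "series": [
    {"fingers": 85, "travel": [1, 0.7, 0], "yaw": -0.22},
    {"fingers": 85, "travel": [1, 0.7, 0], "yaw": -0.22},
    {"fingers": 85, "travel": [1, 0.7, 0], "yaw": -0.22},
    {"fingers": 85, "travel": [1, 0.7, 0], "yaw": -0.22}
  ]
}}

```text
t: 2.4
position: [0.4146, 0.0798, 0.2507]
eef_rot: [-0.0, 0.426, 0.905, 0.001]
wrist_force: [0.2, -1.3, -0.5]
gripper_width: 0.0851
grip_force: 0.0
```

```bash
python3 - <<'E'
from h import *
plan([(.465,.19,.22,2.26),(.508,.28,.20,2.26),(.508,.353,.17,2.26),(.508,.353,.107,2.26)])
im=[]
for n in("scene","top"):
    d=cams.read_camera(n); np.savez(n+"2",**d); c=d["color"][...,::-1]
    c=c[160:300,180:460] if n=="scene" else c[90:270,150:510]
    im.append(cv2.resize(c,(800,int(c.shape[0]*800/c.shape[1])),interpolation=cv2.INTER_CUBIC)[:300 if n=="scene" else 400][:300])
cv2.imwrite("pics/two.png",np.vstack(im)[:600])
E
```

```text
(0.465, 0.19, 0.22, 2.26) travel [0.441, 0.908, 0.256] yaw 0.0
(0.508, 0.28, 0.2, 2.26) travel [0.351, 0.753, 0.167] yaw -0.0
(0.508, 0.353, 0.17, 2.26) travel [0.469, 0.387, 0.25] yaw -0.0
(0.508, 0.353, 0.107, 2.26) travel [0.0, 0.0, 0.525] yaw -0.0
```

View pics/two.png

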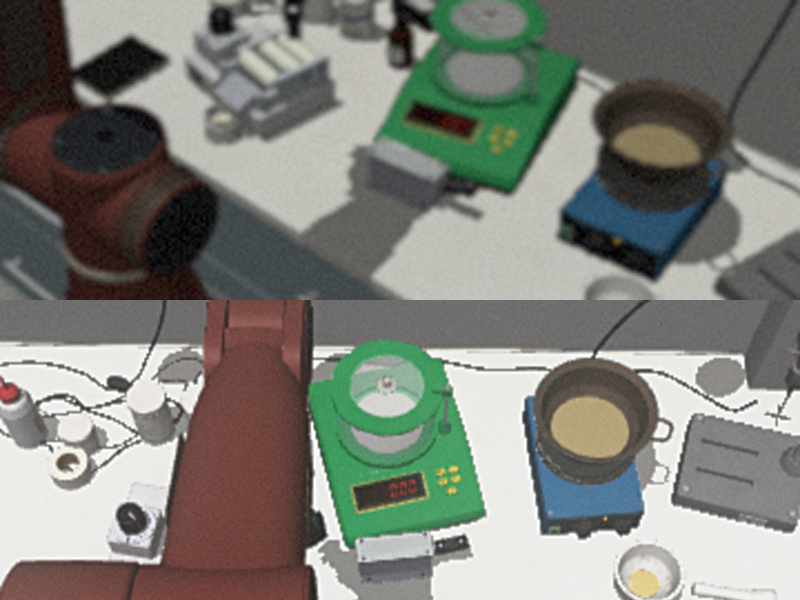

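The picture shows the guard in both views. In the top part it spans (360-435, 535-575) with the black grip at (450,545), pointing to world -y. In the scene part the grip is at (460,190). Now on to the knob.

Call:
{"name": "drive_tool", "arguments": {
  "series": [
    {"fingers": 85, "travel": [0.44, 0.91, 0.25], "yaw": 0},
    {"fingers": 85, "travel": [0.44, 0.91, 0.25], "yaw": 0},
    {"fingers": 85, "travel": [0.44, 0.91, 0.25], "yaw": 0},
    {"fingers": 85, "travel": [0.44, 0.91, 0.25], "yaw": 0}
  ]
}}

```text
t: 2.9
position: [0.4659, 0.1858, 0.2196]
eef_rot: [-0.001, 0.43, 0.903, -0.0]
wrist_force: [0.3, -0.2, 0.4]
gripper_width: 0.0845
grip_force: 0.0
```

Call:
{"name": "drive_tool", "arguments": {
  "series": [
    {"fingers": 85, "travel": [0.35, 0.75, 0.1], "yaw": 0},
    {"fingers": 85, "travel": [0.35, 0.75, 0.1], "yaw": 0},
    {"fingers": 85, "travel": [0.82, 1, 0.25], "yaw": 0},
    {"fingers": 85, "travel": [0.82, 1, 0.25], "yaw": 0},
    {"fingers": 85, "travel": [0.82, 1, 0.25], "yaw": 0}
  ]
}}

```text
t: 3.4
position: [0.4957, 0.3371, 0.19]
eef_rot: [-0.001, 0.429, 0.903, -0.001]
wrist_force: [-0.9, -0.6, -0.0]
gripper_width: 0.0847
grip_force: 0.0
```

```bash
python3 - <<'E'
from h import *
plan([(.5075,.353,.16,2.26),(.5075,.353,.107,2.26)])
d=dict(np.load("top2.npz"));W=cloud(d)
R=W[185:235,295:375]; r=R.reshape(-1,3); c=d["color"][185:235,295:375].reshape(-1,3).astype(int)
for nm,m in(("grip",(c.max(1)<75)&(r[:,2]>.03)&(r[:,1]<-.14)),("cover",(r[:,2]>.05)&(r[:,2]<.072)&(r[:,0]<.47))):
    p=r[m];p=p[~np.isnan(p[:,0])]
    print(nm,len(p),p.mean(0).round(4),p.min(0).round(3),p.max(0).round(3),cv2.minAreaRect(p[:,:2].astype(np.float32)) if len(p)>3 else "")
    if len(p)>3:
        u,s,v=np.linalg.svd(p-p.mean(0));print(v.round(3).tolist(),(s/np.sqrt(len(p))).round(4))
E
```

```text
(0.5075, 0.353, 0.16, 2.26) travel [0.041, 0.16, 0.25] yaw -0.004
(0.5075, 0.353, 0.107, 2.26) travel [0.0, 0.0, 0.442] yaw -0.0
grip 39 [ 0.503  -0.1654  0.0502] [ 0.492 -0.191  0.034] [ 0.516 -0.14   0.062] ((0.5033556222915649, -0.16523690521717072), (0.020203830674290657, 0.051494766026735306), 8.135042190551758)
[[-0.191, 0.938, -0.29], [0.98, 0.164, -0.115], [-0.061, -0.306, -0.95]] [0.0166 0.0061 0.005 ]
cover 19 [ 0.4677 -0.0296  0.0593] [ 0.465 -0.052  0.05 ] [ 0.47  -0.012  0.068] ((0.46771955490112305, -0.03225117176771164), (0.005079679191112518, 0.039863504469394684), 1.6031125783920288)
[[-0.042, 0.998, -0.055], [-0.003, -0.055, -0.998], [-0.999, -0.042, 0.005]] [0.0126 0.0055 0.0014]
```

Call:
{"name": "drive_tool", "arguments": {
  "series": [
    {"fingers": 85, "travel": [0.04, 0.16, 0.25], "yaw": 0},
    {"fingers": 85, "travel": [0.04, 0.16, 0.25], "yaw": 0},
    {"fingers": 85, "travel": [0.04, 0.16, 0.5], "yaw": 0},
    {"fingers": 85, "travel": [0.04, 0.16, 0.69], "yaw": 0},
    {"fingers": 85, "travel": [0.04, 0.16, 0.69], "yaw": 0}
  ]
}}

```text
t: 3.9
position: [0.5068, 0.3501, 0.1064]
eef_rot: [-0.001, 0.431, 0.903, -0.002]
wrist_force: [0.1, -0.4, 0.4]
gripper_width: 0.0848
grip_force: 0.0
```

Call:
{"name": "drive_tool", "arguments": {
  "series": [
    {"fingers": 38, "travel": [0, 0, 0], "yaw": 0},
    {"fingers": 38, "travel": [0, 0, 0], "yaw": 0},
    {"fingers": 38, "travel": [0, 0, 0], "yaw": 0},
    {"fingers": 38, "travel": [0, 0, 0], "yaw": 0},
    {"fingers": 38, "travel": [0, 0, 0], "yaw": 0}
  ],
  "squeeze": 30
}}

```text
t: 4.4
position: [0.5082, 0.3535, 0.1086]
eef_rot: [0.0, 0.43, 0.903, 0.0]
wrist_force: [-0.7, -0.4, 0.7]
gripper_width: 0.0382
grip_force: 0.0
```

Call:
{"name": "drive_tool", "arguments": {
  "series": [
    {"fingers": 30, "travel": [0, 0, 0], "yaw": 0},
    {"fingers": 30, "travel": [0, 0, 0], "yaw": 0}
  ],
  "squeeze": 30
}}

```text
t: 4.6
position: [0.5079, 0.3535, 0.1081]
eef_rot: [-0.0, 0.43, 0.903, -0.0]
wrist_force: [-0.2, -0.7, 0.2]
gripper_width: 0.0299
grip_force: 0.0
```

```bash
python3 - <<'E'
from h import *
o=env.get_obs();print(o["gripper_width"],o["grip_force"],o["wrist_force"],o["torque"],o["joints"])
im=[]
for n in("scene","top"):
    d=cams.read_camera(n); c=d["color"][...,::-1]
    c=c[150:220,230:330] if n=="scene" else c[150:220,180:280]
    im.append(cv2.resize(c,(700,490),interpolation=cv2.INTER_CUBIC)[:300])
cv2.imwrite("pics/grab.png",np.vstack(im))
E
```

```text
0.02991467940159627 0.0 [-0.22812977 -0.72488786  0.23994885] [0.03679758 0.03429409 0.02235847] [ 4.89872999e-01  5.27243459e-01 -3.52010902e-02  1.00842244e+00
 -1.39692934e-05  1.37779313e+00]
```

View pics/grab.png

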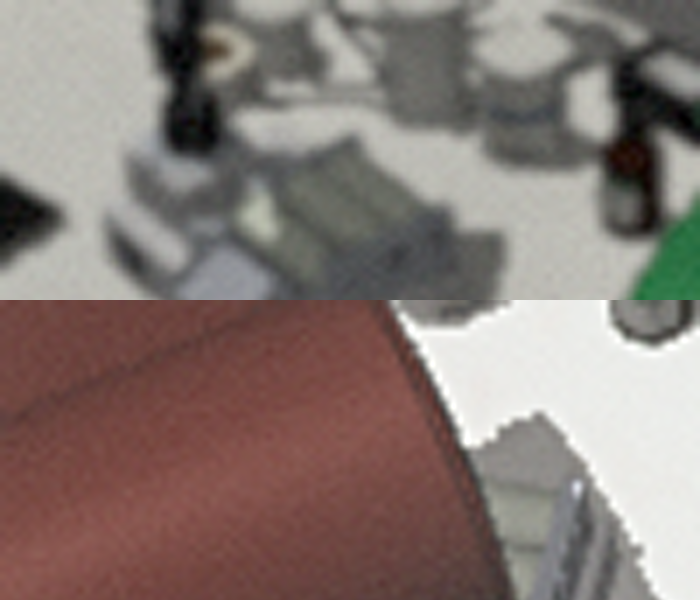

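The scene part shows the gripper end right at the knob, near (190,100), but there is no contact force. I'll check with depth.

```bash
python3 - <<'E'
from h import *
d0=dict(np.load("scene2.npz"));W0=cloud(d0)
d=cams.read_camera("scene");np.savez("scene3",**d);W=cloud(d)
for nm,Q,dd in(("before",W0,d0),("now",W,d)):
    c=dd["color"].max(-1)
    for lo in np.arange(.095,.26,.012):
        m=(Q[...,2]>lo)&(Q[...,2]<lo+.012)&(abs(Q[...,0]-.508)<.08)&(abs(Q[...,1]-.353)<.08)&(c<90)
        p=Q[m]
        if len(p)>2: print(nm,lo.round(3),len(p),p[:,0].min().round(3),p[:,0].max().round(3),p[:,1].min().round(3),p[:,1].max().round(3))
E
```

```text
before 0.095 4 0.492 0.507 0.333 0.365
before 0.107 18 0.488 0.521 0.331 0.365
before 0.119 26 0.488 0.529 0.33 0.369
before 0.131 26 0.489 0.524 0.328 0.373
now 0.095 28 0.482 0.557 0.275 0.372
now 0.107 17 0.488 0.521 0.329 0.36
now 0.119 15 0.486 0.523 0.329 0.36
now 0.131 22 0.488 0.529 0.327 0.359
now 0.143 9 0.483 0.505 0.331 0.349
now 0.155 12 0.482 0.523 0.329 0.351
now 0.167 9 0.485 0.529 0.331 0.355
now 0.179 5 0.472 0.498 0.322 0.336
now 0.191 8 0.466 0.501 0.316 0.332
now 0.203 13 0.461 0.527 0.309 0.35
now 0.215 19 0.457 0.508 0.309 0.333
now 0.227 21 0.45 0.541 0.299 0.355
now 0.239 26 0.455 0.523 0.306 0.356
now 0.251 17 0.464 0.504 0.321 0.349
```

Call:
{"name": "drive_tool", "arguments": {
  "series": [
    {"fingers": 5, "travel": [0, 0, 0], "yaw": 0},
    {"fingers": 5, "travel": [0, 0, 0], "yaw": 0},
    {"fingers": 5, "travel": [0, 0, 0], "yaw": 0},
    {"fingers": 5, "travel": [0, 0, 0], "yaw": 0}
  ],
  "squeeze": 25
}}

```text
t: 5.15
position: [0.508, 0.3534, 0.1081]
eef_rot: [-0.0, 0.43, 0.903, -0.0]
wrist_force: [-1.1, 0.2, -0.4]
gripper_width: 0.005
grip_force: 0.0
```

```bash
python3 - <<'E'
from h import *
o=env.get_obs();print(o["gripper_width"],o["grip_force"],o["wrist_force"],o["position"],o["eef_rot"])
d=cams.read_camera("scene");W=cloud(d);c=d["color"].max(-1)
for lo in np.arange(.09,.2,.008):
    m=(W[...,2]>lo)&(W[...,2]<lo+.008)&(abs(W[...,0]-.508)<.08)&(abs(W[...,1]-.353)<.08)&(c<90);p=W[m]
    if len(p)>1: print(lo.round(3),len(p),p[:,0].min().round(3),p[:,0].max().round(3),p[:,1].min().round(3),p[:,1].max().round(3))
c=d["color"][130:190,220:300,::-1];cv2.imwrite("pics/g2.png",cv2.resize(c,None,fx=9,fy=9,interpolation=cv2.INTER_CUBIC))
E
```

```text
0.005003947257480247 0.0 [-1.12426889  0.16184908 -0.44043795] [0.50802235 0.35335462 0.10809234] [-6.89704541e-06  4.29638188e-01  9.03001122e-01 -5.91832537e-06]
0.09 5 0.497 0.556 0.281 0.316
0.098 15 0.485 0.557 0.275 0.354
0.106 14 0.483 0.519 0.305 0.368
0.114 10 0.489 0.515 0.33 0.365
0.122 15 0.486 0.526 0.327 0.361
0.13 24 0.483 0.526 0.33 0.37
0.138 7 0.49 0.519 0.337 0.352
0.146 3 0.5 0.512 0.341 0.344
0.154 7 0.487 0.513 0.34 0.349
0.162 6 0.495 0.526 0.337 0.353
0.17 3 0.488 0.498 0.338 0.35
0.178 2 0.483 0.496 0.328 0.341
0.186 8 0.482 0.498 0.321 0.339
```

View pics/g2.png

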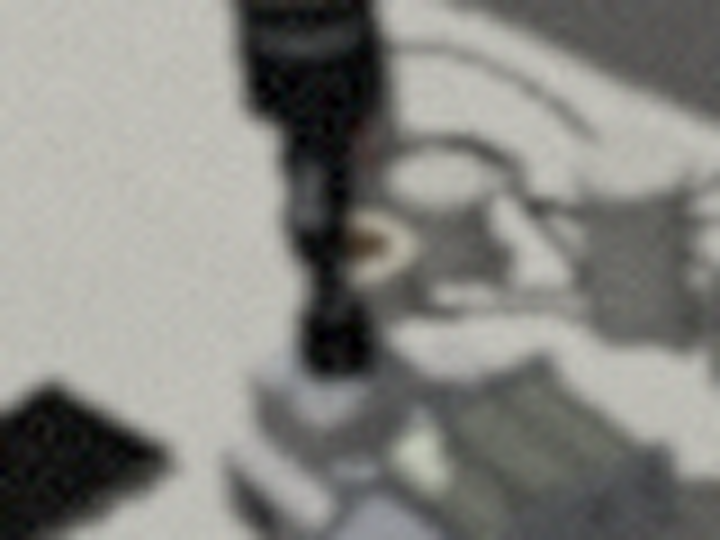

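The picture shows the shut fingers ending on or inside the knob at (330,280). I'll lift and measure the real tip height against the reported TCP.

Call:
{"name": "drive_tool", "arguments": {
  "series": [
    {"fingers": 5, "travel": [0, 0, -0.25], "yaw": 0},
    {"fingers": 5, "travel": [0, 0, -0.6], "yaw": 0},
    {"fingers": 5, "travel": [0, 0, -0.6], "yaw": 0},
    {"fingers": 5, "travel": [0, 0, -0.6], "yaw": 0}
  ]
}}

```text
t: 5.6
position: [0.5087, 0.3537, 0.1811]
eef_rot: [0.001, 0.43, 0.903, 0.001]
wrist_force: [0.8, 0.4, -0.0]
gripper_width: 0.0049
grip_force: 0.0
```

```bash
python3 - <<'E'
from h import *
o=env.get_obs();print(o["gripper_width"],o["position"])
d=cams.read_camera("scene");W=cloud(d);c=d["color"].max(-1);np.savez("scene4",**d)
for lo in np.arange(.09,.28,.008):
    m=(W[...,2]>lo)&(W[...,2]<lo+.008)&(abs(W[...,0]-.508)<.08)&(abs(W[...,1]-.353)<.08)&(c<90);p=W[m]
    if len(p)>1: print(lo.round(3),len(p),p[:,0].min().round(3),p[:,0].max().round(3),p[:,1].min().round(3),p[:,1].max().round(3))
T=d["camera_from_world"];K=d["intrinsics"]
for q in(o["position"],np.array(o["position"])+[0,0,.073],[.508,.353,.1355]):
    p=K@(T[:3,:3]@q+T[:3,3]);print(((p[:2]/p[2])-[220,110])*9)
c=d["color"][110:176,220:300,::-1];cv2.imwrite("pics/g3.png",cv2.resize(c,None,fx=9,fy=9,interpolation=cv2.INTER_CUBIC))
E
```

```text
0.004869542120073718 [0.50870088 0.35372867 0.1810954 ]
0.09 15 0.491 0.56 0.273 0.329
0.098 12 0.495 0.547 0.279 0.362
0.106 11 0.486 0.524 0.279 0.37
0.114 14 0.488 0.514 0.331 0.361
0.122 13 0.489 0.517 0.332 0.369
0.13 30 0.486 0.528 0.327 0.37
0.138 6 0.501 0.52 0.335 0.363
0.21 3 0.502 0.517 0.346 0.35
0.218 8 0.495 0.52 0.339 0.351
0.226 5 0.493 0.518 0.343 0.346
0.234 7 0.496 0.516 0.335 0.35
0.242 5 0.489 0.507 0.339 0.353
0.25 2 0.509 0.527 0.34 0.353
0.258 7 0.48 0.524 0.322 0.349
0.266 5 0.472 0.518 0.323 0.342
0.274 7 0.471 0.505 0.317 0.334
[325.00092825 417.03574285]
[314.4088503  298.42505317]
[331.397522   489.64711325]
```

View pics/g3.png

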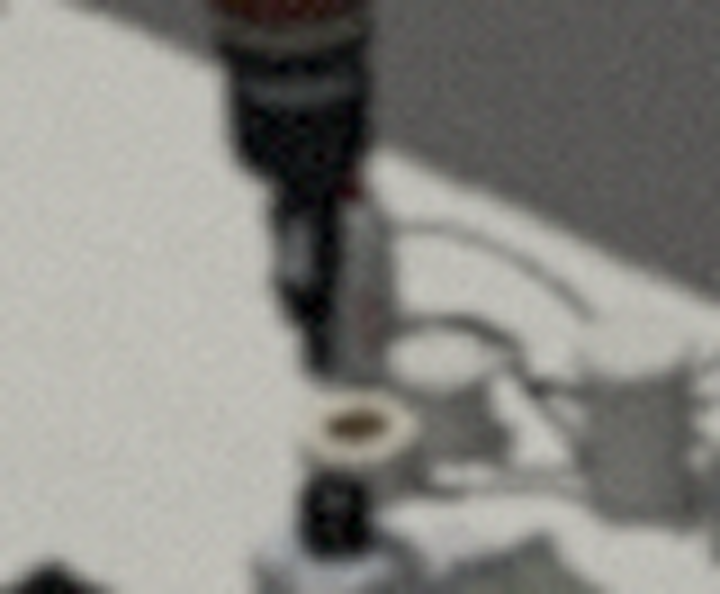

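The shut fingertips are at about (320,375), some 26 mm above where the reported TCP projects (325,417). x and y agree. The fingers had therefore closed just above the knob. I'll open, go down to TCP z ≈ 0.09 and close again.

Call:
{"name": "drive_tool", "arguments": {
  "series": [
    {"fingers": 85, "travel": [0, 0, 0], "yaw": 0},
    {"fingers": 85, "travel": [0, 0, 0], "yaw": 0},
    {"fingers": 85, "travel": [0, 0, 0], "yaw": 0},
    {"fingers": 85, "travel": [0, 0, 0], "yaw": 0},
    {"fingers": 85, "travel": [0, 0, 0.35], "yaw": 0},
    {"fingers": 85, "travel": [0, 0, 0.6], "yaw": 0},
    {"fingers": 85, "travel": [0, 0, 0.75], "yaw": 0},
    {"fingers": 85, "travel": [0, 0, 0.75], "yaw": 0}
  ]
}}

```text
t: 6.45
position: [0.5061, 0.3523, 0.0873]
eef_rot: [-0.002, 0.43, 0.903, -0.002]
wrist_force: [0.6, -0.1, -0.3]
gripper_width: 0.0851
grip_force: 0.0
```

Call:
{"name": "drive_tool", "arguments": {
  "series": [
    {"fingers": 34, "travel": [0, 0, 0], "yaw": 0},
    {"fingers": 34, "travel": [0, 0, 0], "yaw": 0},
    {"fingers": 34, "travel": [0, 0, 0], "yaw": 0},
    {"fingers": 34, "travel": [0, 0, 0], "yaw": 0},
    {"fingers": 34, "travel": [0, 0, 0], "yaw": 0},
    {"fingers": 34, "travel": [0, 0, 0], "yaw": 0}
  ],
  "squeeze": 30
}}

```text
t: 7.05
position: [0.51, 0.3545, 0.092]
eef_rot: [0.001, 0.43, 0.903, 0.002]
wrist_force: [3.0, 2.5, 5.9]
gripper_width: 0.0405
grip_force: 30.8
```

Gripped (40.5 mm, 31 N). Next, about 50° clockwise.

Call:
{"name": "drive_tool", "arguments": {
  "series": [
    {"fingers": 34, "travel": [0, 0, 0], "yaw": 0.1},
    {"fingers": 34, "travel": [0, 0, 0], "yaw": 0.19},
    {"fingers": 34, "travel": [0, 0, 0], "yaw": 0.28},
    {"fingers": 34, "travel": [0, 0, 0], "yaw": 0.37},
    {"fingers": 34, "travel": [0, 0, 0], "yaw": 0.46},
    {"fingers": 34, "travel": [0, 0, 0], "yaw": 0.55},
    {"fingers": 34, "travel": [0, 0, 0], "yaw": 0.55}
  ],
  "squeeze": 40
}}

```text
t: 7.75
position: [0.5096, 0.3547, 0.092]
eef_rot: [0.0, 0.77, 0.638, 0.002]
wrist_force: [2.7, 3.5, 7.7]
gripper_width: 0.0403
grip_force: 39.4
```

Call:
{"name": "drive_tool", "arguments": {
  "series": [
    {"fingers": 85, "travel": [0, 0, 0], "yaw": 0},
    {"fingers": 85, "travel": [0, 0, 0], "yaw": 0},
    {"fingers": 85, "travel": [0, 0, 0], "yaw": 0},
    {"fingers": 85, "travel": [0, 0, 0], "yaw": 0},
    {"fingers": 85, "travel": [0, 0, -0.3], "yaw": 0},
    {"fingers": 85, "travel": [0, 0, -0.8], "yaw": 0},
    {"fingers": 85, "travel": [0, 0, -1], "yaw": 0}
  ]
}}

```text
t: 8.45
position: [0.5083, 0.3535, 0.2129]
eef_rot: [0.0, 0.768, 0.64, 0.001]
wrist_force: [0.6, 0.2, 0.3]
gripper_width: 0.0848
grip_force: 0.0
```

```bash
python3 - <<'E'
from h import *
o=env.get_obs();print(o["position"],psi(o["eef_rot"]),o["joints"])
plan([(.49,.23,.22,psi(o["eef_rot"])),(.40,.18,.25,psi(o["eef_rot"]))])
E
```

```text
[0.50829225 0.3535026  0.21286055] 1.3895844128602932 [ 4.89690803e-01  4.66824543e-01  1.45751977e-01  1.24814509e+00
 -5.17609044e-05  2.24169960e+00]
(0.49, 0.23, 0.22, np.float64(1.3895844128602932)) travel [-1.04, 0.036, -0.059] yaw -0.0
(0.4, 0.18, 0.25, np.float64(1.3895844128602932)) travel [-0.545, -0.663, -0.25] yaw -0.0
```

Call:
{"name": "drive_tool", "arguments": {
  "series": [
    {"fingers": 85, "travel": [-1, 0, 0], "yaw": 0},
    {"fingers": 85, "travel": [-1, 0, 0], "yaw": 0},
    {"fingers": 85, "travel": [-1, -0.66, -0.2], "yaw": 0},
    {"fingers": 85, "travel": [-1, -0.66, -0.2], "yaw": 0},
    {"fingers": 85, "travel": [-1, -0.66, -0.2], "yaw": 0}
  ]
}}

```text
t: 8.95
position: [0.4054, 0.249, 0.2357]
eef_rot: [-0.0, 0.768, 0.64, 0.0]
wrist_force: [0.6, -1.2, 0.4]
gripper_width: 0.0853
grip_force: 0.0
```

Call:
{"name": "drive_tool", "arguments": {
  "series": [
    {"fingers": 85, "travel": [-0.6, -0.1, 0], "yaw": 0},
    {"fingers": 85, "travel": [-0.6, -0.1, 0], "yaw": 0},
    {"fingers": 85, "travel": [-0.6, -0.1, 0], "yaw": 0}
  ]
}}

```text
t: 9.25
position: [0.3829, 0.1791, 0.2341]
eef_rot: [0.0, 0.769, 0.64, -0.0]
wrist_force: [0.1, 0.7, -0.0]
gripper_width: 0.0849
grip_force: 0.0
```

```bash
cat > knob.py <<'E'
from h import *
import sys
def look(tag,h=.1355,view=True):
    D=[cams.read_camera("top") for _ in range(3)];d=D[0];C=np.mean([x["color"] for x in D],0).astype(np.float32)
    T=d["camera_from_world"];K=d["intrinsics"];s=.00025
    def ortho(z,x0,y0,r):
        X,Y=np.meshgrid(np.arange(x0+r,x0-r,-s),np.arange(y0+r,y0-r,-s),indexing="ij")
        P=np.stack([X,Y,np.full_like(X,z)],-1)@T[:3,:3].T+T[:3,3];uv=P@K.T;uv=(uv[...,:2]/uv[...,2:]).astype(np.float32)
        return X,Y,cv2.remap(C,uv[...,0],uv[...,1],cv2.INTER_CUBIC)
    x0,y0=.508,.353
    X,Y,g=ortho(h,x0,y0,.024);g=g.mean(-1)
    r=np.hypot(X-x0,Y-y0);m=r<.0165;w=np.clip(g-85,0,None)*m
    mx,my=(w*X).sum()/w.sum()-x0,(w*Y).sum()/w.sum()-y0
    e,v=np.linalg.eigh(np.cov(np.stack([X[m],Y[m]]),aweights=w[m]))
    print("centroid az",np.degrees(np.arctan2(my,mx)).round(1),np.hypot(mx,my).round(4),"line az",np.degrees(np.arctan2(v[1,1],v[0,1])).round(1),e)
    A=ortho(.1,x0-.01,y0,.06)[2]; B=ortho(h,x0,y0,.03)[2]
    B=cv2.resize(B,(480,480));cv2.imwrite("pics/%s.png"%tag,np.clip(np.hstack([cv2.resize(A,(480,480)),B])[...,::-1],0,255).astype(np.uint8)[:,:800] if 0 else cv2.resize(np.clip(np.hstack([cv2.resize(A,(480,480)),B])[...,::-1],0,255).astype(np.uint8),(800,400)))
look(sys.argv[1])
E
python3 knob.py k1
```

```text
centroid az -79.3 0.012 line az -176.6 [6.76586038e-06 4.10097670e-05]
```

View pics/k1.png

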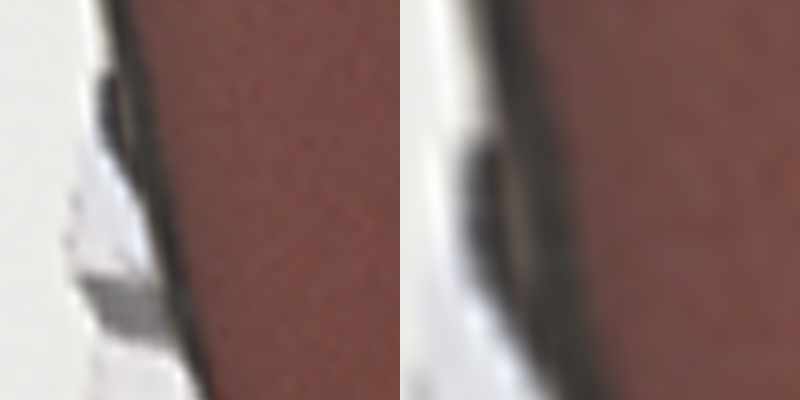

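The arm still covers the knob (only its left rim shows at (105,110)). I'll move farther right and rely on numbers; one picture is left.

Call:
{"name": "drive_tool", "arguments": {
  "series": [
    {"fingers": 85, "travel": [-1, 0, 0], "yaw": 0},
    {"fingers": 85, "travel": [-1, 0, 0], "yaw": 0},
    {"fingers": 85, "travel": [-1, 0, 0], "yaw": 0},
    {"fingers": 85, "travel": [-1, 0, 0], "yaw": 0}
  ]
}}

```text
t: 9.8
position: [0.3624, 0.0616, 0.2341]
eef_rot: [0.0, 0.769, 0.639, -0.0]
wrist_force: [0.0, 0.6, -0.5]
gripper_width: 0.0851
grip_force: 0.0
```

Call:
{"name": "drive_tool", "arguments": {
  "series": [
    {"fingers": 85, "travel": [-1, 0, 0], "yaw": 0},
    {"fingers": 85, "travel": [-1, 0, 0], "yaw": 0},
    {"fingers": 85, "travel": [-1, 0, 0], "yaw": 0},
    {"fingers": 85, "travel": [-1, 0, 0], "yaw": 0}
  ]
}}

```text
t: 10.2
position: [0.3412, -0.0564, 0.2342]
eef_rot: [0.0, 0.769, 0.639, 0.0]
wrist_force: [1.0, -0.2, -0.0]
gripper_width: 0.0852
grip_force: 0.0
```

```bash
python3 knob.py k2; python3 - <<'E'
from h import *
import numpy as np
C=cv2.imread("pics/k2.png")
# text view: knob half (ortho, x up, y left), 400px = 60 mm; 2 mm cells
g=cv2.resize(C[:,400:],(30,30),interpolation=cv2.INTER_AREA).mean(-1)
for r in g.astype(int): print(" ".join("%3d"%v for v in r))
D=[cams.read_camera("top") for _ in range(5)]+[]
np.savez("millclear",W=np.nanmedian([cloud(d) for d in D],0),C=np.mean([d["color"] for d in D],0),T=D[0]["camera_from_world"],K=D[0]["intrinsics"])
E
```

```text
centroid az 167.7 0.007 line az -173.8 [2.13195405e-06 2.29493601e-05]
235 235 235 235 234 234 235 236 236 237 233 219 211 215 223 230 232 230 231 231 228 227 228 228 228 227 227 227 225 224
235 235 235 235 234 234 236 237 237 239 235 219 208 217 227 233 235 234 234 233 231 229 229 229 228 228 227 227 226 225
234 235 236 236 235 235 237 239 241 244 244 234 226 230 236 242 243 240 238 236 233 231 230 229 228 227 227 227 226 226
235 235 236 236 235 233 234 235 236 235 231 224 220 215 213 214 218 220 228 237 239 235 233 230 229 227 226 226 227 227
235 236 236 235 232 229 227 225 226 215 196 183 176 165 157 152 159 172 204 237 248 242 237 233 231 228 227 226 227 227
235 236 236 235 231 225 218 209 200 176 148 129 124 110  98  92  98 114 154 196 218 220 229 234 234 229 223 222 226 227
235 236 237 238 236 230 219 198 165 127 101  87  86  78  70  66  71  78  99 126 153 172 206 232 238 230 217 214 223 227
235 236 237 240 237 228 207 177 128  85  65  61  62  62  59  58  60  60  63  69  89 113 160 203 228 229 219 212 216 218
236 237 238 242 235 216 179 138  94  67  56  56  58  61  62  62  61  
[... 1870 characters left out ...]
 241 219 163 102  66  53  60  62  64  67  67  66  64  63  63  63  63  62  61  60  59  57  58  62  84
233 230 224 223 226 234 224 191 134  82  54  55  57  61  63  64  64  62  61  61  61  62  61  60  58  56  55  60  68  91
232 227 223 222 225 230 230 222 178 110  61  52  52  59  64  66  66  63  60  59  60  60  61  60  56  52  53  62  77 103
226 220 220 222 224 227 231 240 215 147  83  59  50  57  65  72  74  69  62  58  59  59  58  57  55  53  60  77  98 125
218 206 213 223 224 226 228 238 226 174 112  75  54  54  65  78  84  79  67  59  60  57  54  53  53  55  73  98 122 147
215 197 207 223 225 225 226 231 226 199 154 112  76  60  61  75  89  89  72  58  57  55  53  52  58  70 103 142 170 183
```

```bash
python3 - <<'E'
from h import *
f=np.load("millclear.npz");C=f["C"].astype(np.float32);W=f["W"];T=f["T"];K=f["K"]
def samp(P):
    uv=(P@T[:3,:3].T+T[:3,3])@K.T;uv=(uv[...,:2]/uv[...,2:]).astype(np.float32)
    return cv2.remap(C,uv[...,0],uv[...,1],cv2.INTER_CUBIC).mean(-1)
az=np.arange(110,262,3.);
for r0,r1 in((.025,.029),(.029,.033),(.033,.036)):
    r=np.linspace(r0,r1,5);A,Rr=np.meshgrid(np.radians(az),r,indexing="ij")
    P=np.stack([.508+Rr*np.cos(A),.353+Rr*np.sin(A),np.full_like(A,.1)],-1)
    print(r0," ".join("%d:%d"%(a,v) for a,v in zip(az,samp(P).mean(1))))
# mill yaw from roll edges: gray profile in x across rolls at several y, correlate
k=[]
ys=np.arange(.175,.285,.004)
for y in ys:
    x=np.arange(.60,.44,-.0005);k.append(samp(np.stack([x,np.full_like(x,y),np.full_like(x,.095)],-1)))
k=np.array(k);best=[]
for th in np.radians(np.arange(-16,-4,.25)):
    # mill y axis = (-sin th, cos th): x = x0 - tan(th)*(y-y0)
    sh=[np.interp(np.arange(.585,.465,-.0005)-np.tan(th)*(y-.23),np.arange(.60,.44,-.0005)[::-1],row[::-1]) for y,row in zip(ys,k)]
    best.append(np.var(np.mean(sh,0)))
print("yaw",np.arange(-16,-4,.25)[np.argmax(best)],best[np.argmax(best)-2:np.argmax(best)+3])
m=(W[...,2]>.131)&(W[...,2]<.14)&(abs(W[...,0]-.508)<.04)&(abs(W[...,1]-.353)<.04);print("knob",cv2.minEnclosingCircle(W[m][:,:2].astype(np.float32)))
E
```

```text
0.025 110:234 113:230 116:228 119:227 122:227 125:229 128:231 131:231 134:229 137:228 140:230 143:231 146:230 149:231 152:236 155:241 158:230 161:195 164:149 167:127 170:146 173:185 176:217 179:228 182:233 185:227 188:219 191:219 194:225 197:228 200:230 203:231 206:223 209:200 212:179 215:180 218:204 221:225 224:225 227:214 230:209 233:215 236:225 239:227 242:229 245:234 248:234 251:227 254:222 257:218 260:207
0.029 110:225 113:225 116:224 119:224 122:224 125:224 128:224 131:224 134:224 137:222 140:222 143:223 146:224 149:225 152:226 155:229 158:234 161:222 164:181 167:136 170:137 173:181 176:221 179:230 182:222 185:206 188:189 191:190 194:206 197:216 200:219 203:222 206:224 209:220 212:214 215:215 218:222 221:225 224:223 227:220 230:218 233:220 236:229 239:235 242:231 245:229 248:223 251:211 254:209 257:217 260:226
0.033 110:225 113:225 116:224 119:224 122:225 125:226 128:226 131:223 134:216 137:209 140:208 143:206 146:202 149:200 152:199 155:198 158:198 161:191 164:170 167:146 170:141 173:165 176:191 179:203 182:201 185:196 188:187 191:186 194:191 197:187 200:188 203:207 206:221 209:216 212:209 215:214 218:219 221:216 224:213 227:214 230:202 233:188 236:193 239:197 242:187 245:184 248:180 251:165 254:162 257:176 260:190Traceback (most recent call last):
  File "<stdin>", line 19, in <module>
    return interp_func(x, xp, fp, left, right)
ValueError: object too deep for desired array
```

The long mark stands at azimuth 168.7° and the pointer at 186°, so about 17.5° clockwise remain. Back to the knob.

Call:
{"name": "drive_tool", "arguments": {
  "series": [
    {"fingers": 85, "travel": [1, 0, 0], "yaw": 0},
    {"fingers": 85, "travel": [1, 0, 0], "yaw": 0},
    {"fingers": 85, "travel": [1, 0, 0], "yaw": 0},
    {"fingers": 85, "travel": [1, 0, 0], "yaw": 0}
  ]
}}

```text
t: 11.0
position: [0.3621, 0.0655, 0.2341]
eef_rot: [-0.0, 0.767, 0.642, 0.0]
wrist_force: [0.7, -0.6, 0.6]
gripper_width: 0.0851
grip_force: 0.0
```

Call:
{"name": "drive_tool", "arguments": {
  "series": [
    {"fingers": 85, "travel": [1, 0, 0], "yaw": 0},
    {"fingers": 85, "travel": [1, 0, 0], "yaw": 0},
    {"fingers": 85, "travel": [1, 0, 0], "yaw": 0},
    {"fingers": 85, "travel": [1, 0, 0], "yaw": 0}
  ]
}}

```text
t: 11.4
position: [0.3839, 0.1829, 0.2339]
eef_rot: [-0.0, 0.767, 0.641, 0.0]
wrist_force: [0.3, -0.6, -0.5]
gripper_width: 0.085
grip_force: 0.0
```

Call:
{"name": "drive_tool", "arguments": {
  "series": [
    {"fingers": 85, "travel": [1, 0.1, 0], "yaw": 0},
    {"fingers": 85, "travel": [1, 0.1, 0], "yaw": 0},
    {"fingers": 85, "travel": [1, 0.1, 0], "yaw": 0},
    {"fingers": 85, "travel": [1, 0.1, 0], "yaw": 0}
  ]
}}

```text
t: 11.8
position: [0.4177, 0.298, 0.2335]
eef_rot: [-0.0, 0.768, 0.641, -0.0]
wrist_force: [0.3, 0.1, -0.5]
gripper_width: 0.085
grip_force: 0.0
```

Call:
{"name": "drive_tool", "arguments": {
  "series": [
    {"fingers": 85, "travel": [0.61, 0.67, 0.15], "yaw": 0},
    {"fingers": 85, "travel": [0.61, 0.67, 0.15], "yaw": 0},
    {"fingers": 85, "travel": [0.61, 0.67, 0.15], "yaw": 0},
    {"fingers": 85, "travel": [0.61, 0.67, 0.15], "yaw": 0},
    {"fingers": 85, "travel": [0.61, 0.67, 0.15], "yaw": 0}
  ]
}}

```text
t: 12.3
position: [0.5089, 0.3528, 0.2163]
eef_rot: [0.0, 0.768, 0.64, -0.001]
wrist_force: [-0.6, 0.9, 0.2]
gripper_width: 0.085
grip_force: 0.0
```

```bash
python3 - <<'E'
from h import *
plan([(.5085,.3535,.089,1.39)])
f=np.load("millclear.npz");C=f["C"].astype(np.float32);W=f["W"];T=f["T"];K=f["K"]
def samp(P):
    uv=(P@T[:3,:3].T+T[:3,3])@K.T;uv=(uv[...,:2]/uv[...,2:]).astype(np.float32)
    return cv2.remap(C,uv[...,0],uv[...,1],cv2.INTER_CUBIC).mean(-1).ravel()
ths=np.radians(np.arange(-16,-5,.25));u=np.arange(-.07,.05,.0005);vs=np.arange(-.045,.045,.003);o=np.array([.525,.232])
sc=[]
for th in ths:
    ex=np.array([np.cos(th),np.sin(th)]);ey=np.array([-np.sin(th),np.cos(th)])
    U,V=np.meshgrid(u,vs);P=np.dstack([o[0]+U*ex[0]+V*ey[0],o[1]+U*ex[1]+V*ey[1],np.full_like(U,.095)])
    sc.append(np.var(samp(P.reshape(-1,1,3)).reshape(U.shape).mean(0)))
th=ths[np.argmax(sc)];print("yaw",np.degrees(th),np.round(sc[np.argmax(sc)-2:np.argmax(sc)+3],1))
# depth map in mill axes about the knob axis: rows x', cols y'
k=np.array([.508,.353]);R=W[...,:2]-k;xm=R@[np.cos(th),np.sin(th)];ym=R@[-np.sin(th),np.cos(th)]
z=W[...,2];ok=np.isfinite(z)
print("cols y'",list(range(-196,-44,6)))
for a in range(60,-90,-5):
    print("%4d"%a," ".join("%3d"%(1000*np.median(z[s])) if (s:=ok&(abs(xm*1000-a)<2.5)&(abs(ym*1000-b)<3)).sum() else " . " for b in range(-196,-44,6)))
E
```

```text
(0.5085, 0.3535, 0.089, 1.39) travel [0.005, -0.004, 1.061] yaw -0.001
yaw -5.25 [1200.9 1206.  1210.8]
cols y' [-196, -190, -184, -178, -172, -166, -160, -154, -148, -142, -136, -130, -124, -118, -112, -106, -100, -94, -88, -82, -76, -70, -64, -58, -52, -46]
  60  .   .   .   .   .   .   .   95  96  96  96  96  97  97  96  91  94  92  99  93  97 102  99  .   .   51
  55  .   .   .   .   .   .   .  105  95  91  91  90  89  88  91  89  89  87  90  84  97 103  98  .   .   48
  50  .   .   .   .   .   .   .   .   .   85  89  .   .   86  88  89  .   89  88  .   92 101  99  .   .   55
  45  .   .   .   .   .   .   .   .   .   .   90  96  .   .   92  91  94  .   98  96  96 100  98  .   .   51
  40  .   .   .   .   .   .   .   .   .   96  93  97  95  95  97 100  99  97  99  97 100 101  99  .   .   49
  35  .   .   .   .   .   .   .   .   .  102  98  98  98  98 103  99  99  92  98 101  96 102 101  .   .   49
  30  .   .   .   .   .   .   .   .   .   99  98  99  98  97  97  95 101  94  95  97  98  97  98  .   .   . 
  25  .   .   .   .   .   .   .   .   .  102  96  97 102  96  95  92  96  92 
[... 1728 characters left out ...]
 .   .   63  68  67  65  65  .   53  59  50  50
 -60  .   .   .   .   .   .   .   .   .   .   .   .   .   .   .   .   62  67  65  62  65  63  23  36  21  31
 -65  .   .   .   .   .   .   .   .   .   .   .   .   .   .   .   .   .   64  62  62  61  58   0  .    6  . 
 -70  .   .   .   .   .   .   .   .   .   .   .   .   .   .   .   .   .   59  62  59  55  68  .   .   .   . 
 -75  .   .   .   .   .   .   .   .   .   .   .   .   .   .   .   .   .   .   58  58  55  63  .   .   .   . 
 -80  .   .   .   .   .   .   .   .   .   .   .   .   .   .   .   .   .   .   .   56  55  56  .   .   .   . 
 -85  .   .   .   .   .   .   .   .   .   .   .   .   .   .   .   .   .   .   .   .   .   .   .   .   .   .
```

Call:
{"name": "drive_tool", "arguments": {
  "series": [
    {"fingers": 85, "travel": [0, 0, 0.4], "yaw": 0},
    {"fingers": 85, "travel": [0, 0, 0.8], "yaw": 0},
    {"fingers": 85, "travel": [0, 0, 0.9], "yaw": 0},
    {"fingers": 85, "travel": [0, 0, 0.9], "yaw": 0}
  ]
}}

```text
t: 12.7
position: [0.5078, 0.353, 0.1079]
eef_rot: [-0.0, 0.768, 0.64, -0.001]
wrist_force: [-0.5, 0.5, 1.0]
gripper_width: 0.0849
grip_force: 0.0
```

Call:
{"name": "drive_tool", "arguments": {
  "series": [
    {"fingers": 85, "travel": [0, 0, 0.16], "yaw": 0},
    {"fingers": 34, "travel": [0, 0, 0.16], "yaw": 0},
    {"fingers": 34, "travel": [0, 0, 0.16], "yaw": 0},
    {"fingers": 34, "travel": [0, 0, 0.16], "yaw": 0},
    {"fingers": 34, "travel": [0, 0, 0.16], "yaw": 0},
    {"fingers": 34, "travel": [0, 0, 0.16], "yaw": 0},
    {"fingers": 34, "travel": [0, 0, 0.16], "yaw": 0}
  ],
  "squeeze": 40
}}

```text
t: 13.4
position: [0.5101, 0.3549, 0.0912]
eef_rot: [0.0, 0.768, 0.64, 0.001]
wrist_force: [-2.9, -0.7, 10.0]
gripper_width: 0.0401
grip_force: 39.3
```

Call:
{"name": "drive_tool", "arguments": {
  "series": [
    {"fingers": 34, "travel": [0, 0, 0], "yaw": 0.07},
    {"fingers": 34, "travel": [0, 0, 0], "yaw": 0.13},
    {"fingers": 34, "travel": [0, 0, 0], "yaw": 0.19},
    {"fingers": 34, "travel": [0, 0, 0], "yaw": 0.19},
    {"fingers": 34, "travel": [0, 0, 0], "yaw": 0.19}
  ]
}}

```text
t: 13.9
position: [0.5101, 0.355, 0.0912]
eef_rot: [-0.0, 0.855, 0.519, 0.001]
wrist_force: [-3.1, -1.2, 10.0]
gripper_width: 0.04
grip_force: 39.3
```

```bash
python3 - <<'E'
from h import *
o=env.get_obs();print(o["position"],psi(o["eef_rot"]),o["wrist_force"],o["torque"],o["joints"][5])
f=np.load("mill.npz");C=f["C"].astype(np.float32);W=f["W"];d=np.load("top.npz");T=d["camera_from_world"];K=d["intrinsics"]
def samp(P):
    uv=(P@T[:3,:3].T+T[:3,3])@K.T;uv=(uv[...,:2]/uv[...,2:]).astype(np.float32)
    return cv2.remap(C,uv[...,0],uv[...,1],cv2.INTER_CUBIC).mean(-1).ravel()
ths=np.radians(np.arange(-16,-5,.25));u=np.arange(-.05,.055,.0005);vs=np.arange(-.04,.04,.003);og=np.array([.525,.237])
sc=[]
for th in ths:
    ex=np.array([np.cos(th),np.sin(th)]);ey=np.array([-np.sin(th),np.cos(th)])
    U,V=np.meshgrid(u,vs);P=np.dstack([og[0]+U*ex[0]+V*ey[0],og[1]+U*ex[1]+V*ey[1],np.full_like(U,.095)])
    sc.append(np.var(samp(P.reshape(-1,1,3)).reshape(U.shape).mean(0)))
i=np.argmax(sc);th=ths[i];print("yaw",np.degrees(th),np.round(sc[i-2:i+3],1))
k=np.array([.508,.353]);R=W[...,:2]-k;xm=R@[np.cos(th),np.sin(th)];ym=R@[-np.sin(th),np.cos(th)]
z=W[...,2];ok=np.isfinite(z);cols=list(range(-200,-46,6))
print("cols y'",cols)
for a in range(60,-80,-4):
    print("%4d"%a," ".join("%3d"%(1000*np.median(z[s])) if (s:=ok&(abs(xm*1000-a)<2.5)&(abs(ym*1000-b)<3)).sum() else " . " for b in cols))
E
```

```text
[0.51009502 0.35498209 0.09124245] 1.0910213231278822 [-3.09057029 -1.16574406 10.01832305] [-0.2566085   0.56866971 -0.09683305] 2.540794534559359
yaw -10.5 [1280.3 1281.4 1281.9 1280.9 1279.2]
cols y' [-200, -194, -188, -182, -176, -170, -164, -158, -152, -146, -140, -134, -128, -122, -116, -110, -104, -98, -92, -86, -80, -74, -68, -62, -56, -50]
  60  -1   1   1  27  55  99 100  94  89  .   90  89  91  .   .   88  .   87  .   88  .   90  94 103  .   . 
  56   0  -2   1  18  52  99 100  94  93  98  94  .   92  96  95  94  95  .   91  91  96  .   95 100  .   . 
  52  -2  -4   0  43  92  99 101  94  95  98  95  96  99  98  95  96  97  97  .   96  96  97  99 100  99  . 
  48  -2   3   0  40  72 100 100 101  96 101  99  98  99  96  97  98  99  99  96  98  95  95  98  99 100  . 
  44  -1   0   1  32  62 101  99  99  95  98  96  96 100  95  97  97  97  97  97  99  95  98  98 101  97  . 
  40   0  -1   0  18  70 100 100 101  98  96  75  98  76  95  93  74  98  53  97  98  73  91 100  97  .   . 
  36   0   0   0  23  85  99 101  98  97  94  53  95  74  95  90  94  92  93  93  97  94  72  9
[... 2365 characters left out ...]
63  66  63  62  62  63  64  27  50  48   4  48
 -56   1   0   0   8  30  10  24  35  24  58  60  60  60  62  62  62  62  59  61  30  59   0  20  30  31  27
 -60   0   0   0  -2  -2   0   0   0   0  59  59  60  60  62  60  60  60  58  60  58  29   0   0  -1   0   1
 -64  -2   1   2  -1  -1  -2   0  63   5  58  55  56  21  44  56  59  57  58  57  59  29  .    0  -3   0   0
 -68   0   0   3   1  .    0   1  32  28  58  54  34  55  32  46  48  56  58  58  57  55   1   0  -1   1   0
 -72   0   5   0   2   1  -1  -2   1  35  58  55  56  26  45  46  38  56  57  55  54  53   0   0  -2   0  -2
 -76  -3   0   0   0   1   0   2   0  16  51  27  26  25  30  29  23  39  .   .    1   2   0   0  -4   0   1
```

Call:
{"name": "drive_tool", "arguments": {
  "series": [
    {"fingers": 34, "travel": [0, 0, -0.03], "yaw": 0},
    {"fingers": 34, "travel": [0, 0, -0.06], "yaw": 0},
    {"fingers": 34, "travel": [0, 0, -0.09], "yaw": 0},
    {"fingers": 34, "travel": [0, 0, -0.12], "yaw": 0},
    {"fingers": 34, "travel": [0, 0, -0.12], "yaw": 0},
    {"fingers": 34, "travel": [0, 0, -0.12], "yaw": 0}
  ],
  "squeeze": 60
}}

```text
t: 14.5
position: [0.5084, 0.3542, 0.0974]
eef_rot: [-0.001, 0.855, 0.519, -0.003]
wrist_force: [16.5, 10.5, -57.7]
gripper_width: 0.0384
grip_force: 71.9
```

The pull was stiff (-58 N after 6 mm). I'll relax, release and look at the knob's height and pointer.

Call:
{"name": "drive_tool", "arguments": {
  "series": [
    {"fingers": 34, "travel": [0, 0, 0.03], "yaw": 0},
    {"fingers": 34, "travel": [0, 0, 0.06], "yaw": 0},
    {"fingers": 34, "travel": [0, 0, 0.06], "yaw": 0},
    {"fingers": 85, "travel": [0, 0, 0.06], "yaw": 0},
    {"fingers": 85, "travel": [0, 0, 0.06], "yaw": 0},
    {"fingers": 85, "travel": [0, 0, 0.06], "yaw": 0},
    {"fingers": 85, "travel": [0, 0, 0.06], "yaw": 0}
  ]
}}

```text
t: 15.2
position: [0.5097, 0.3543, 0.0968]
eef_rot: [0.0, 0.855, 0.519, 0.0]
wrist_force: [0.3, 0.1, 0.3]
gripper_width: 0.0848
grip_force: 0.0
```

Call:
{"name": "drive_tool", "arguments": {
  "series": [
    {"fingers": 85, "travel": [0, 0, -0.3], "yaw": 0},
    {"fingers": 85, "travel": [0, 0, -0.7], "yaw": 0},
    {"fingers": 85, "travel": [-0.4, 0, -1], "yaw": 0},
    {"fingers": 85, "travel": [-0.9, 0, -1], "yaw": 0},
    {"fingers": 85, "travel": [-0.9, 0, -1], "yaw": 0}
  ]
}}

```text
t: 15.7
position: [0.4582, 0.2561, 0.2178]
eef_rot: [0.001, 0.855, 0.519, 0.001]
wrist_force: [0.2, -0.4, -0.1]
gripper_width: 0.0853
grip_force: 0.0
```

```bash
python3 - <<'E'
from h import *
o=env.get_obs();print(o["position"],psi(o["eef_rot"]))
plan([(.36,.10,.235,1.09),(.34,-.05,.235,1.09)])
d=cams.read_camera("scene");W=cloud(d)
for q in(W,cloud(dict(np.load("scene2.npz")))):
    m=(abs(q[...,0]-.508)<.014)&(abs(q[...,1]-.353)<.014)&(q[...,2]>.12)&(q[...,2]<.16);print(m.sum(),np.sort(q[m][:,2])[-14:].round(4),np.median(q[m][:,2]))
E
```

```text
[0.45820087 0.25612391 0.21781059] 1.0902910288457583
(0.36, 0.1, 0.235, 1.09) travel [-1.532, -0.124, -0.143] yaw 0.0
(0.34, -0.05, 0.235, 1.09) travel [-1.185, 0.43, -0.0] yaw -0.0
21 [0.1324 0.1329 0.1338 0.1348 0.1355 0.1359 0.1368 0.1371 0.138  0.1381
 0.1397 0.1423 0.1428 0.144 ] 0.13475012909978878
26 [0.1334 0.1341 0.1343 0.1349 0.135  0.1356 0.1364 0.1373 0.1374 0.1384
 0.1386 0.1404 0.1405 0.1446] 0.1337540491016459
```

Call:
{"name": "drive_tool", "arguments": {
  "series": [
    {"fingers": 85, "travel": [-1, -0.1, -0.1], "yaw": 0},
    {"fingers": 85, "travel": [-1, -0.1, -0.1], "yaw": 0},
    {"fingers": 85, "travel": [-1, -0.1, -0.1], "yaw": 0},
    {"fingers": 85, "travel": [-1, -0.1, -0.1], "yaw": 0}
  ]
}}

```text
t: 16.15
position: [0.3925, 0.156, 0.229]
eef_rot: [0.0, 0.855, 0.518, 0.0]
wrist_force: [0.1, -0.4, 0.7]
gripper_width: 0.0851
grip_force: 0.0
```

Call:
{"name": "drive_tool", "arguments": {
  "series": [
    {"fingers": 85, "travel": [-1, 0.2, 0], "yaw": 0},
    {"fingers": 85, "travel": [-1, 0.2, 0], "yaw": 0},
    {"fingers": 85, "travel": [-1, 0.2, 0], "yaw": 0},
    {"fingers": 85, "travel": [-1, 0.2, 0], "yaw": 0}
  ]
}}

```text
t: 16.55
position: [0.3595, 0.0384, 0.2285]
eef_rot: [0.0, 0.856, 0.518, 0.0]
wrist_force: [0.2, -0.1, 0.2]
gripper_width: 0.085
grip_force: 0.0
```

Call:
{"name": "drive_tool", "arguments": {
  "series": [
    {"fingers": 85, "travel": [-0.9, 0.2, 0], "yaw": 0},
    {"fingers": 85, "travel": [-0.9, 0.2, 0], "yaw": 0},
    {"fingers": 85, "travel": [-0.9, 0.2, 0], "yaw": 0},
    {"fingers": 85, "travel": [-0.9, 0.2, 0], "yaw": 0}
  ]
}}

```text
t: 16.95
position: [0.3316, -0.0679, 0.2283]
eef_rot: [0.0, 0.856, 0.517, 0.0]
wrist_force: [-0.0, 0.7, -0.4]
gripper_width: 0.085
grip_force: 0.0
```

```bash
cat > ptr.py <<'E'
from h import *
def ptr(z=.1355,n=6,c0=(.508,.353)):
    D=[cams.read_camera("top") for _ in range(n)];C=np.mean([d["color"] for d in D],0).astype(np.float32)
    T=D[0]["camera_from_world"];K=D[0]["intrinsics"];s=.00025
    def pix(P):
        uv=(P@T[:3,:3].T+T[:3,3])@K.T;return (uv[...,:2]/uv[...,2:]).astype(np.float32)
    X,Y=np.meshgrid(np.arange(c0[0]+.03,c0[0]-.03,-s),np.arange(c0[1]+.03,c0[1]-.03,-s),indexing="ij")
    uv=pix(np.stack([X,Y,np.full_like(X,z)],-1));g=cv2.remap(C,uv[...,0],uv[...,1],cv2.INTER_CUBIC).mean(-1)
    # knob top centre from the back half of the rim (front half merges with the side)
    rim=[]
    for a in np.radians(np.arange(-80,81,4)):
        r=np.arange(.014,.028,.00025);uv=pix(np.stack([c0[0]+r*np.cos(a),c0[1]+r*np.sin(a),np.full_like(r,z)],-1)[None])
        v=cv2.remap(C,uv[...,0],uv[...,1],cv2.INTER_CUBIC).mean(-1)[0]
        i=np.argmax(v>140)
        if v[i]>140: rim.append((c0[0]+r[i]*np.cos(a),c0[1]+r[i]*np.sin(a)))
    rim=np.array(rim);A=np.c_[2*rim,np.ones(len(rim))];q=np.linalg.lstsq(A,(rim**2).sum(1),rcond=None)[0]
    cen=q[:2];R=np.sqrt(q[2]+cen@cen)
    m=(np.hypot(X-cen[0],Y-cen[1])<.0175);w=np.clip(g-85,0,None)*m
    mx=np.array([(w*X).sum(),(w*Y).sum()])/w.sum()
    e,v=np.linalg.eigh(np.cov(np.stack([X[m],Y[m]]),aweights=w[m]));d=v[:,1]*np.sign(v[:,1]@(mx-cen))
    print("rim centre",cen.round(4),"R",R.round(4),"n",len(rim),"line az",np.degrees(np.arctan2(d[1],d[0]))%360,"centroid az",np.degrees(np.arctan2(*(mx-cen)[::-1]))%360,np.hypot(*(mx-cen)).round(4),"z0 side",e)
    np.savez("kn",C=C,T=T,K=K,W=np.nanmedian([cloud(d) for d in D],0))
    for r0,r1 in((.0245,.029),(.029,.033)):
        az=np.arange(150,264,2.);r=np.linspace(r0,r1,5);A,Rr=np.meshgrid(np.radians(az),r,indexing="ij")
        for c in(c0,):
            uv=pix(np.stack([c[0]+Rr*np.cos(A),c[1]+Rr*np.sin(A),np.full_like(A,.1)],-1));v=cv2.remap(C,uv[...,0],uv[...,1],cv2.INTER_CUBIC).mean(-1).mean(1)
            print(r0," ".join("%d:%d"%x for x in zip(az,v) if x[1]<212))
if __name__=="__main__": ptr()
E
python3 ptr.py
```

```text
rim centre [0.5061 0.3526] R 0.0222 n 41 line az 163.7285482607415 centroid az 116.06189944146607 0.0041 z0 side [2.30931070e-06 1.99098753e-05]
0.0245 160:206 162:178 164:150 166:132 168:131 170:148 172:173 174:200 208:209 210:194 212:180 214:177 216:188 218:205 258:210 260:203 262:194
0.029 164:180 166:148 168:128 170:135 172:162 174:196 186:200 188:189 190:188 192:195 194:206 252:210 254:211
```

```bash
python3 - <<'E'
from h import *
f=np.load("kn.npz");C=f["C"];T=f["T"];K=f["K"]
def row(x,z):
    y=np.arange(.375,.33,-.0005);P=np.stack([np.full_like(y,x),y,np.full_like(y,z)],-1)[None]
    uv=(P@T[:3,:3].T+T[:3,3])@K.T;uv=(uv[...,:2]/uv[...,2:]).astype(np.float32);return y,cv2.remap(C,uv[...,0],uv[...,1],cv2.INTER_CUBIC).mean(-1)[0]
for x in np.arange(.518,.486,-.002):
    y,v=row(x,.1355);m=abs(y-.354)<.012;w=np.clip(v-80,0,None)*m
    print("ptr x %.3f max %d y %.4f com %.4f"%(x,v[m].max(),y[m][np.argmax(v[m])],(w*y).sum()/max(w.sum(),1e-9)))
for x in np.arange(.488,.472,-.002):
    y,v=row(x,.1);m=abs(y-.358)<.008;w=np.clip(200-v,0,None)*m
    print("mark x %.3f min %d y %.4f com %.4f"%(x,v[m].min(),y[m][np.argmin(v[m])],(w*y).sum()/max(w.sum(),1e-9)))
E
```

```text
ptr x 0.518 max 70 y 0.3495 com 0.0000
ptr x 0.516 max 70 y 0.3475 com 0.0000
ptr x 0.514 max 77 y 0.3560 com 0.0000
ptr x 0.512 max 95 y 0.3560 com 0.3557
ptr x 0.510 max 138 y 0.3555 com 0.3555
ptr x 0.508 max 174 y 0.3555 com 0.3554
ptr x 0.506 max 170 y 0.3550 com 0.3554
ptr x 0.504 max 132 y 0.3555 com 0.3559
ptr x 0.502 max 120 y 0.3575 com 0.3574
ptr x 0.500 max 132 y 0.3580 com 0.3579
ptr x 0.498 max 128 y 0.3580 com 0.3582
ptr x 0.496 max 109 y 0.3580 com 0.3584
ptr x 0.494 max 90 y 0.3590 com 0.3588
ptr x 0.492 max 78 y 0.3510 com 0.0000
ptr x 0.490 max 82 y 0.3655 com 0.3655
ptr x 0.488 max 98 y 0.3655 com 0.3654
ptr x 0.486 max 134 y 0.3655 com 0.3650
mark x 0.488 min 134 y 0.3585 com 0.3577
mark x 0.486 min 167 y 0.3590 com 0.3586
mark x 0.484 min 154 y 0.3595 com 0.3590
mark x 0.482 min 120 y 0.3590 com 0.3590
mark x 0.480 min 114 y 0.3590 com 0.3591
mark x 0.478 min 124 y 0.3590 com 0.3591
mark x 0.476 min 134 y 0.3590 com 0.3594
mark x 0.474 min 140 y 0.3595 com 0.3607
mark x 0.472 min 134 y 0.3620 com 0.3602
```

```bash
cat > side.py <<'E'
from h import *
import sys
f=np.load("kn.npz");C=f["C"];T=f["T"];K=f["K"];dz=float(sys.argv[1]) if len(sys.argv)>1 else 0
az=np.arange(140,250,3.)
for c in((.508,.353),(.510,.353),(.506,.3526)):
    A,Z=np.meshgrid(np.radians(az),np.linspace(.112,.13,7)+dz,indexing="ij");P=np.stack([c[0]+.0212*np.cos(A),c[1]+.0212*np.sin(A),Z],-1)
    uv=(P@T[:3,:3].T+T[:3,3])@K.T;uv=(uv[...,:2]/uv[...,2:]).astype(np.float32)
    v=cv2.remap(C,uv[...,0],uv[...,1],cv2.INTER_LINEAR).mean(-1)
    print(c," ".join("%d:%d"%x for x in zip(az,v.mean(1))))
E
python3 side.py; cp kn.npz kn_now.npz; cp millclear.npz kn.npz; python3 side.py; cp kn_now.npz kn.npz
```

```text
(0.508, 0.353) 140:94 143:88 146:84 149:83 152:83 155:82 158:81 161:80 164:77 167:73 170:68 173:65 176:62 179:62 182:61 185:62 188:62 191:61 194:61 197:60 200:61 203:62 206:62 209:62 212:62 215:61 218:60 221:61 224:61 227:62 230:61 233:61 236:61 239:61 242:61 245:61 248:61
(0.51, 0.353) 140:79 143:75 146:74 149:74 152:75 155:76 158:76 161:75 164:72 167:68 170:65 173:63 176:61 179:61 182:61 185:61 188:61 191:61 194:61 197:61 200:62 203:62 206:62 209:62 212:61 215:61 218:61 221:61 224:61 227:61 230:61 233:61 236:61 239:61 242:60 245:60 248:61
(0.506, 0.3526) 140:111 143:105 146:101 149:98 152:95 155:92 158:89 161:87 164:84 167:78 170:74 173:70 176:67 179:67 182:67 185:67 188:68 191:67 194:66 197:65 200:64 203:64 206:64 209:64 212:64 215:63 218:63 221:63 224:64 227:64 230:63 233:64 236:64 239:63 242:62 245:62 248:62
(0.508, 0.353) 140:92 143:85 146:78 149:74 152:70 155:66 158:62 161:62 164:62 167:65 170:70 173:76 176:82 179:85 182:82 185:76 188:70 191:65 194:62 197:60 200:60 203:60 206:61 209:61 212:61 215:60 218:60 221:60 224:61 227:61 230:61 233:61 236:61 239:61 242:60 245:60 248:60
(0.51, 0.353) 140:75 143:70 146:65 149:63 152:61 155:59 158:59 161:61 164:63 167:67 170:72 173:76 176:79 179:78 182:74 185:69 188:65 191:62 194:61 197:61 200:61 203:61 206:61 209:61 212:60 215:60 218:60 221:61 224:61 227:61 230:61 233:61 236:61 239:60 242:60 245:60 248:61
(0.506, 0.3526) 140:110 143:103 146:97 149:91 152:84 155:76 158:71 161:68 164:68 167:68 170:72 173:79 176:86 179:90 182:90 185:86 188:79 191:72 194:69 197:66 200:64 203:63 206:62 209:63 212:63 215:62 218:62 221:63 224:63 227:63 230:63 233:64 236:64 239:63 242:61 245:61 248:61
```

The side pointer line, averaged over the knob's flank, has gone from 178° to about 157-160°, while the mark is near 168.5°. So it overshot by about 10°, half-way between ticks, which explains the stiff pull. I'll go back and turn it 10° counter-clockwise.

Call:
{"name": "drive_tool", "arguments": {
  "series": [
    {"fingers": 85, "travel": [0.9, -0.2, 0], "yaw": 0},
    {"fingers": 85, "travel": [0.9, -0.2, 0], "yaw": 0},
    {"fingers": 85, "travel": [0.9, -0.2, 0], "yaw": 0},
    {"fingers": 85, "travel": [0.9, -0.2, 0], "yaw": 0}
  ]
}}

```text
t: 17.65
position: [0.3595, 0.0422, 0.228]
eef_rot: [-0.0, 0.853, 0.521, -0.0]
wrist_force: [0.7, 0.1, -0.2]
gripper_width: 0.0853
grip_force: 0.0
```

Call:
{"name": "drive_tool", "arguments": {
  "series": [
    {"fingers": 85, "travel": [1, -0.2, 0], "yaw": 0},
    {"fingers": 85, "travel": [1, -0.2, 0], "yaw": 0},
    {"fingers": 85, "travel": [1, -0.2, 0], "yaw": 0},
    {"fingers": 85, "travel": [1, -0.2, 0], "yaw": 0}
  ]
}}

```text
t: 18.05
position: [0.3941, 0.159, 0.2278]
eef_rot: [-0.0, 0.854, 0.52, -0.0]
wrist_force: [0.2, -0.0, 0.6]
gripper_width: 0.0852
grip_force: 0.0
```

Call:
{"name": "drive_tool", "arguments": {
  "series": [
    {"fingers": 85, "travel": [1, 0.1, 0.1], "yaw": 0},
    {"fingers": 85, "travel": [1, 0.1, 0.1], "yaw": 0},
    {"fingers": 85, "travel": [1, 0.1, 0.1], "yaw": 0},
    {"fingers": 85, "travel": [1, 0.1, 0.1], "yaw": 0}
  ]
}}

```text
t: 18.45
position: [0.4607, 0.2587, 0.2151]
eef_rot: [0.0, 0.855, 0.519, -0.001]
wrist_force: [0.3, 0.6, -0.5]
gripper_width: 0.0849
grip_force: 0.0
```

Call:
{"name": "drive_tool", "arguments": {
  "series": [
    {"fingers": 85, "travel": [0.9, 0, 0.1], "yaw": 0},
    {"fingers": 85, "travel": [0.9, 0, 0.1], "yaw": 0},
    {"fingers": 85, "travel": [0.9, 0, 0.1], "yaw": 0},
    {"fingers": 85, "travel": [0.9, 0, 0.1], "yaw": 0}
  ]
}}

```text
t: 18.85
position: [0.5095, 0.3533, 0.2033]
eef_rot: [0.0, 0.855, 0.519, -0.001]
wrist_force: [-0.9, -0.0, -0.6]
gripper_width: 0.0851
grip_force: 0.0
```

```bash
python3 - <<'E'
from h import *
plan([(.510,.3547,.091,1.09)])
E
```

```text
(0.51, 0.3547, 0.091, 1.09) travel [0.012, -0.002, 0.936] yaw 0.001
```

Call:
{"name": "drive_tool", "arguments": {
  "series": [
    {"fingers": 85, "travel": [0.01, 0, 0.4], "yaw": 0},
    {"fingers": 85, "travel": [0.01, 0, 0.8], "yaw": 0},
    {"fingers": 85, "travel": [0.01, 0, 0.94], "yaw": 0},
    {"fingers": 34, "travel": [0.01, 0, 0.94], "yaw": 0},
    {"fingers": 34, "travel": [0.01, 0, 0.94], "yaw": 0},
    {"fingers": 34, "travel": [0.01, 0, 0.94], "yaw": 0},
    {"fingers": 34, "travel": [0.01, 0, 0.94], "yaw": 0},
    {"fingers": 34, "travel": [0.01, 0, 0.94], "yaw": 0}
  ],
  "squeeze": 50
}}

```text
t: 19.65
position: [0.5106, 0.3557, 0.0941]
eef_rot: [-0.0, 0.855, 0.519, 0.001]
wrist_force: [-4.6, -0.7, 9.7]
gripper_width: 0.0394
grip_force: 49.1
```

Call:
{"name": "drive_tool", "arguments": {
  "series": [
    {"fingers": 34, "travel": [0, 0, 0], "yaw": -0.05},
    {"fingers": 34, "travel": [0, 0, 0], "yaw": -0.11},
    {"fingers": 34, "travel": [0, 0, 0], "yaw": -0.11},
    {"fingers": 34, "travel": [0, 0, 0], "yaw": -0.11}
  ]
}}

```text
t: 20.05
position: [0.5105, 0.3559, 0.0941]
eef_rot: [0.0, 0.807, 0.591, 0.001]
wrist_force: [-5.4, -1.6, 9.8]
gripper_width: 0.0396
grip_force: 49.3
```

Call:
{"name": "drive_tool", "arguments": {
  "series": [
    {"fingers": 34, "travel": [0, 0, -0.03], "yaw": 0},
    {"fingers": 34, "travel": [0, 0, -0.06], "yaw": 0},
    {"fingers": 34, "travel": [0, 0, -0.09], "yaw": 0},
    {"fingers": 34, "travel": [0, 0, -0.1], "yaw": 0},
    {"fingers": 34, "travel": [0, 0, -0.1], "yaw": 0}
  ]
}}

```text
t: 20.55
position: [0.5104, 0.3557, 0.1041]
eef_rot: [0.0, 0.807, 0.591, 0.001]
wrist_force: [-0.5, 1.3, 2.5]
gripper_width: 0.0397
grip_force: 52.4
```

Call:
{"name": "drive_tool", "arguments": {
  "series": [
    {"fingers": 34, "travel": [0, 0, -0.02], "yaw": 0},
    {"fingers": 34, "travel": [0, 0, -0.03], "yaw": 0},
    {"fingers": 34, "travel": [0, 0, -0.03], "yaw": 0},
    {"fingers": 34, "travel": [0, 0, -0.03], "yaw": 0}
  ]
}}

```text
t: 20.95
position: [0.5101, 0.3553, 0.1048]
eef_rot: [-0.0, 0.807, 0.591, -0.001]
wrist_force: [6.6, 4.0, -19.8]
gripper_width: 0.0391
grip_force: 54.9
```

Call:
{"name": "drive_tool", "arguments": {
  "series": [
    {"fingers": 85, "travel": [0, 0, 0.02], "yaw": 0},
    {"fingers": 85, "travel": [0, 0, 0.02], "yaw": 0},
    {"fingers": 85, "travel": [0, 0, 0.02], "yaw": 0},
    {"fingers": 85, "travel": [0, 0, 0], "yaw": 0},
    {"fingers": 85, "travel": [0, 0, -0.4], "yaw": 0},
    {"fingers": 85, "travel": [0, 0, -0.8], "yaw": 0},
    {"fingers": 85, "travel": [-0.5, 0, -1], "yaw": 0},
    {"fingers": 85, "travel": [-0.9, 0, -1], "yaw": 0}
  ]
}}

```text
t: 21.75
position: [0.4826, 0.2641, 0.2292]
eef_rot: [0.001, 0.806, 0.592, 0.003]
wrist_force: [0.7, -2.4, 0.0]
gripper_width: 0.085
grip_force: 0.0
```

```bash
python3 - <<'E'
from h import *
o=env.get_obs();print(o["position"],psi(o["eef_rot"]),o["joints"])
d=cams.read_camera("scene");q=cloud(d)
m=(abs(q[...,0]-.508)<.014)&(abs(q[...,1]-.353)<.014)&(q[...,2]>.12)&(q[...,2]<.17);print(m.sum(),np.median(q[m][:,2]),np.sort(q[m][:,2])[-8:])
plan([(.39,.155,.24,1.25),(.34,-.05,.24,1.25)])
E
```

```text
[0.48255575 0.26413451 0.22923748] 1.265889303264392 [ 3.67986966e-01  3.19026811e-01 -3.45233177e-02  1.21085880e+00
 -1.17942951e-04  2.24369979e+00]
26 0.14385447562643083 [0.14598174 0.14616094 0.14630485 0.14655437 0.14660882 0.1468827
 0.14748979 0.14864859]
(0.39, 0.155, 0.24, 1.25) travel [-1.035, -0.443, -0.098] yaw 0.008
(0.34, -0.05, 0.24, 1.25) travel [-1.753, 0.143, -0.0] yaw -0.0
```

The knob is up: its top is at 146 mm, and the last tug met the stop at -20 N. Now I'll measure the guard and the blade grip from here.

```bash
python3 - <<'E'
from h import *
pts=[];G=[]
for n,box in(("top",(180,240,290,380)),("scene",(200,245,290,370))):
    D=[cams.read_camera(n) for _ in range(6)]
    W=np.nanmedian([cloud(d) for d in D],0);C=np.median([d["color"] for d in D],0)
    np.savez("gd_"+n,W=W,C=C)
    a,b,c,e=box;w=W[a:b,c:e].reshape(-1,3);k=C[a:b,c:e].reshape(-1,3)
    m=(k.max(1)<70)&(w[:,2]>.036)&(w[:,2]<.08)&(w[:,1]<-.125)&(w[:,1]>-.23)&(w[:,0]<.53)&(w[:,0]>.46)
    p=w[m]
    print(n,len(p),p.mean(0).round(4),p.min(0).round(3),p.max(0).round(3))
    pts.append(p)
    g=w[(w[:,2]>.03)&(w[:,2]<.075)&(w[:,1]>-.15)&(w[:,1]<.0)&(w[:,0]<.53)&(w[:,0]>.43)&(k.max(1)>95)&(k.max(1)-k.min(1)<40)]
    print(" guard",len(g),g.min(0).round(3),g.max(0).round(3),cv2.minAreaRect(g[:,:2].astype(np.float32)))
    G.append(g)
for p in pts+[np.vstack(pts)]:
    u,s,v=np.linalg.svd(p-p.mean(0),full_matrices=False);d=v[0]*np.sign(-v[0][1])
    t=(p-p.mean(0))@d
    print("dir",d.round(3),"az",np.degrees(np.arctan2(d[1],d[0])).round(1),"ends",(p.mean(0)+d*np.percentile(t,2)).round(4),(p.mean(0)+d*np.percentile(t,98)).round(4),cv2.minAreaRect(p[:,:2].astype(np.float32)))
E
```

```text
top 21 [ 0.5037 -0.1641  0.051 ] [ 0.494 -0.187  0.044] [ 0.518 -0.14   0.057]
 guard 495 [ 0.466 -0.147  0.03 ] [ 0.529 -0.003  0.067] ((0.5006376504898071, -0.07596444338560104), (0.05807395279407501, 0.1431180089712143), 6.352111339569092)
scene 52 [ 0.5053 -0.1589  0.0475] [ 0.494 -0.188  0.036] [ 0.522 -0.127  0.059]
 guard 210 [ 0.466 -0.133  0.047] [ 0.529 -0.002  0.065] ((0.5023088455200195, -0.06864033639431), (0.062296025454998016, 0.12511323392391205), 8.5997314453125)
dir [ 0.244 -0.944  0.224] az -75.5 ends [ 0.4977 -0.1409  0.0455] [ 0.5096 -0.187   0.0565] ((0.5061551928520203, -0.16320808231830597), (0.0186658576130867, 0.0494903102517128), 8.815317153930664)
dir [ 0.164 -0.931  0.325] az -80.0 ends [ 0.4999 -0.1283  0.0369] [ 0.5102 -0.1869  0.0573] ((0.5071372389793396, -0.15765655040740967), (0.02460993453860283, 0.06133032962679863), 7.282336711883545)
dir [ 0.177 -0.937  0.302] az -79.3 ends [ 0.499  -0.1296  0.0386] [ 0.5099 -0.1871  0.0572] ((0.5071372389793396, -0.15765655040740967), (0.02460993453860283, 0.06133032962679863), 7.282336711883545)<stdin>:5: RuntimeWarning: All-NaN slice encountered
```

```bash
python3 - <<'E'
from h import *
f=np.load("gd_top.npz");W=f["W"];s=np.load("gd_scene.npz")["W"]
A=np.vstack([W.reshape(-1,3),s.reshape(-1,3)]);A=A[np.isfinite(A[:,0])]
cols=np.arange(.0,-.30,-.0125);print("y",(cols*1000).astype(int).tolist())
for x in np.arange(.62,.42,-.01):
    print("%.2f"%x," ".join("%3d"%(1000*np.percentile(q,80)) if len(q:=A[(abs(A[:,0]-x)<.005)&(abs(A[:,1]-y)<.00625)&(A[:,2]<.4)&(A[:,2]>-.02),2]) else "  ." for y in cols))
# guard yaw: front (-x) edge of the cover/wall in the top view
g=W[180:240,290:380].reshape(-1,3);g=g[(g[:,2]>.052)&(g[:,2]<.068)&(g[:,0]>.44)&(g[:,0]<.50)&(g[:,1]<-.005)&(g[:,1]>-.135)]
e=[(y,np.sort(q)[:2].mean()) for y in np.arange(-.125,-.01,.008) if len(q:=g[abs(g[:,1]-y)<.004,0])>1];e=np.array(e)
p=np.polyfit(e[:,0],e[:,1],1);print("front edge slope deg",np.degrees(np.arctan(p[0])),(e*1000).round().tolist())
o=env.get_obs();plan([(.45,.17,.24,1.5),(.40,.05,.24,1.72),(.43,-.06,.2,1.72),(.506,-.163,.15,1.72),(.5072,-.1617,.005,1.72)])
E
```

```text
y [0, -12, -25, -37, -50, -62, -75, -87, -100, -112, -125, -137, -150, -162, -175, -187, -200, -212, -225, -237, -250, -262, -275, -287]
0.62  85  85  81 201 203 202 200  81  80  79  74  72  73  70  70  68  68  63   0   0   1   3   1   1
0.61  81  80  81  80  80  80  80  78  76  76  70  70  71  71  67  64  64  60   0   0   1   1   1   3
0.60  79  82  81  80  78  76  76  75  73  73  69  67  64  67  64  61  61  58   0   2   0   2   1   1
0.59  80  79  76  75  75  74  74  71  70  70  67  62  61  62  60  59  58  54   2   2   0   1   1   2
0.58  76  74  74  72  70  70  69  70  69  64  62  59  59  58  57  54  53  54  33   0   1   0   0   0
0.57  71  72  70  71  70  68  64  62  62  58  59  56  55  55  55  52  47  46  37   0   1   2   2   1
0.56  67  70  69  64  62  59  59  58  56  55  56  54  53  49  47  42  36  35   1   0   2   0   1   0
0.55  62  61  60  58  60  56  55  55  54  53  52  48  43  39  41   2   1   1   0   2   2   1   1   1
0.54  58  57  57  56  55  52  54  52  50  47  44  30  10   0   0   0   2   0   2   1   0   0   1   1
0.53  56  55  55  53  53  50  49  46  39  44  44  -1  
[... 971 characters left out ...]
2   0   0   0   1   2   2   1   2   0   1   0   1   1   2   2   3   2   2   1   1   1
front edge slope deg -6.6805423505718124 [[-125.0, 479.0], [-117.0, 478.0], [-109.0, 476.0], [-101.0, 477.0], [-93.0, 476.0], [-85.0, 475.0], [-77.0, 473.0], [-69.0, 472.0], [-61.0, 471.0], [-53.0, 472.0], [-45.0, 469.0], [-37.0, 468.0], [-29.0, 467.0], [-21.0, 467.0], [-13.0, 467.0]]
(0.45, 0.17, 0.24, 1.5) travel [-0.825, -0.009, -0.12] yaw -0.15
(0.4, 0.05, 0.24, 1.72) travel [-1.027, -0.345, -0.0] yaw -0.14
(0.43, -0.06, 0.2, 1.72) travel [-0.944, 0.111, 0.333] yaw -0.0
(0.506, -0.163, 0.15, 1.72) travel [-0.943, 0.499, 0.417] yaw -0.0
(0.5072, -0.1617, 0.005, 1.72) travel [0.009, 0.011, 1.208] yaw -0.0
```

The grip centre is near (0.5085, -0.162, 0.045) in robot coordinates, rising outward at azimuth about -82.5°. The balance beside it stays below 55 mm for x ≥ 0.55, so I'll approach with a 40 mm opening.

Call:
{"name": "drive_tool", "arguments": {
  "series": [
    {"fingers": 60, "travel": [-0.83, 0, -0.1], "yaw": -0.15},
    {"fingers": 60, "travel": [-0.83, 0, -0.1], "yaw": -0.15},
    {"fingers": 60, "travel": [-0.83, 0, -0.1], "yaw": -0.15},
    {"fingers": 60, "travel": [-0.83, 0, -0.1], "yaw": -0.15}
  ]
}}

```text
t: 22.8
position: [0.451, 0.1681, 0.2383]
eef_rot: [0.0, 0.733, 0.681, 0.0]
wrist_force: [0.2, 0.4, -0.0]
gripper_width: 0.0604
grip_force: 0.0
```

Call:
{"name": "drive_tool", "arguments": {
  "series": [
    {"fingers": 40, "travel": [-1, -0.35, 0], "yaw": -0.13},
    {"fingers": 40, "travel": [-1, -0.35, 0], "yaw": -0.13},
    {"fingers": 40, "travel": [-1, -0.35, 0], "yaw": -0.13},
    {"fingers": 40, "travel": [-1, -0.35, 0], "yaw": -0.13}
  ]
}}

```text
t: 23.2
position: [0.3996, 0.0505, 0.2379]
eef_rot: [0.0, 0.66, 0.752, -0.0]
wrist_force: [-0.3, -0.1, 1.1]
gripper_width: 0.0397
grip_force: 0.0
```

Call:
{"name": "drive_tool", "arguments": {
  "series": [
    {"fingers": 40, "travel": [-0.95, 0.1, 0.2], "yaw": 0},
    {"fingers": 40, "travel": [-0.95, 0.1, 0.2], "yaw": 0},
    {"fingers": 40, "travel": [-0.95, 0.1, 0.2], "yaw": 0},
    {"fingers": 40, "travel": [-0.95, 0.1, 0.2], "yaw": 0}
  ]
}}

```text
t: 23.6
position: [0.4286, -0.0603, 0.213]
eef_rot: [-0.0, 0.66, 0.752, -0.0]
wrist_force: [-0.1, 0.3, -0.1]
gripper_width: 0.0402
grip_force: 0.0
```

```bash
python3 - <<'E'
from h import *
o=env.get_obs();print(o["joints"])
plan([(.5085,-.162,.13,1.70),(.5085,-.162,.0,1.70)])
D=[cams.read_camera("top") for _ in range(6)]
np.savez("kn",C=np.mean([d["color"] for d in D],0).astype(np.float32),T=D[0]["camera_from_world"],K=D[0]["intrinsics"],W=np.nanmedian([cloud(d) for d in D],0))
E
python3 side.py .01|head -2
```

```text
[-3.09128096e-01  1.07298472e-01 -3.49440812e-01  1.11483191e+00
  1.26664947e-04  1.13144403e+00]
(0.5085, -0.162, 0.13, 1.7) travel [-0.927, 0.551, 0.692] yaw 0.001
(0.5085, -0.162, 0.0, 1.7) travel [0.0, 0.0, 1.083] yaw -0.0
(0.508, 0.353) 140:92 143:92 146:92 149:92 152:92 155:93 158:93 161:93 164:93 167:93 170:93 173:93 176:93 179:92 182:92 185:92 188:92 191:92 194:92 197:92 200:92 203:92 206:92 209:91 212:91 215:90 218:90 221:90 224:90 227:90 230:90 233:89 236:89 239:89 242:88 245:88 248:88
(0.51, 0.353) 140:91 143:91 146:92 149:92 152:92 155:92 158:92 161:92 164:92 167:92 170:92 173:92 176:92 179:92 182:92 185:92 188:92 191:92 194:91 197:91 200:91 203:92 206:91 209:91 212:90 215:90 218:90 221:90 224:90 227:90 230:89 233:89 236:89 239:88 242:88 245:88 248:88
```

Call:
{"name": "drive_tool", "arguments": {
  "series": [
    {"fingers": 40, "travel": [-0.93, 0.55, 0.3], "yaw": 0},
    {"fingers": 40, "travel": [-0.93, 0.55, 0.3], "yaw": 0},
    {"fingers": 40, "travel": [-0.93, 0.55, 0.6], "yaw": 0},
    {"fingers": 40, "travel": [-0.93, 0.55, 0.7], "yaw": 0},
    {"fingers": 40, "travel": [-0.93, 0.55, 0.7], "yaw": 0},
    {"fingers": 40, "travel": [-0.93, 0.55, 0.7], "yaw": 0}
  ]
}}

```text
t: 24.5
position: [0.5075, -0.1603, 0.1305]
eef_rot: [-0.0, 0.658, 0.753, 0.0]
wrist_force: [0.0, -0.3, 0.6]
gripper_width: 0.0398
grip_force: 0.0
```

```bash
python3 - <<'E'
from h import *
plan([(.5085,-.162,.04,1.70),(.5085,-.162,.0,1.70)])
d=cams.read_camera("scene");np.savez("s5",**d);W=cloud(d);T=d["camera_from_world"];K=d["intrinsics"]
# gripper tips seen from the side: dark pixels near the TCP
m=(abs(W[...,0]-.5085)<.06)&(abs(W[...,1]+.162)<.045)&(W[...,2]>.07)&(W[...,2]<.2)&(d["color"].max(-1)<100)
p=W[m]
for lo in np.arange(.07,.2,.01):
    q=p[(p[:,2]>lo)&(p[:,2]<lo+.01)]
    if len(q): print(lo.round(2),len(q),q.min(0).round(3),q.max(0).round(3))
c=d["color"][140:230,300:400,::-1];cv2.imwrite("pics/last.png",cv2.resize(c,None,fx=6,fy=6,interpolation=cv2.INTER_CUBIC))
E
```

```text
(0.5085, -0.162, 0.04, 1.7) travel [-0.015, 0.007, 0.754] yaw 0.003
(0.5085, -0.162, 0.0, 1.7) travel [0.0, 0.0, 0.333] yaw -0.0
0.16 9 [ 0.479 -0.174  0.165] [ 0.534 -0.148  0.169]
0.17 14 [ 0.474 -0.173  0.171] [ 0.535 -0.152  0.179]
0.18 16 [ 0.473 -0.176  0.18 ] [ 0.534 -0.148  0.19 ]
0.19 13 [ 0.468 -0.176  0.191] [ 0.544 -0.156  0.198]
```

The fingertips sit 33 mm above the reported TCP at 40 mm opening and are centred over the grip in x. So TCP z ≈ -0.003 puts the pads on the grip.

Call:
{"name": "drive_tool", "arguments": {
  "series": [
    {"fingers": 40, "travel": [-0.015, 0.007, 0.35], "yaw": 0},
    {"fingers": 40, "travel": [-0.015, 0.007, 0.7], "yaw": 0},
    {"fingers": 40, "travel": [-0.015, 0.007, 0.75], "yaw": 0},
    {"fingers": 40, "travel": [-0.015, 0.007, 0.75], "yaw": 0}
  ]
}}

```text
t: 24.95
position: [0.5085, -0.1623, 0.0407]
eef_rot: [-0.0, 0.658, 0.753, -0.0]
wrist_force: [1.4, -0.7, 0.6]
gripper_width: 0.04
grip_force: 0.0
```

Call:
{"name": "drive_tool", "arguments": {
  "series": [
    {"fingers": 40, "travel": [0, 0, 0.2], "yaw": 0},
    {"fingers": 40, "travel": [0, 0, 0.36], "yaw": 0},
    {"fingers": 40, "travel": [0, 0, 0.36], "yaw": 0},
    {"fingers": 40, "travel": [0, 0, 0.36], "yaw": 0}
  ]
}}

```text
t: 25.35
position: [0.5099, -0.1634, -0.0012]
eef_rot: [0.001, 0.659, 0.753, 0.0]
wrist_force: [0.6, 0.2, 0.1]
gripper_width: 0.0396
grip_force: 0.0
```

Call:
{"name": "drive_tool", "arguments": {
  "series": [
    {"fingers": 18, "travel": [0, 0, 0], "yaw": 0},
    {"fingers": 18, "travel": [0, 0, 0], "yaw": 0},
    {"fingers": 18, "travel": [0, 0, 0], "yaw": 0},
    {"fingers": 18, "travel": [0, 0, 0], "yaw": 0},
    {"fingers": 18, "travel": [0, 0, 0], "yaw": 0}
  ],
  "squeeze": 50
}}

```text
t: 25.85
position: [0.5101, -0.1636, -0.0019]
eef_rot: [0.001, 0.659, 0.752, 0.001]
wrist_force: [0.3, -0.4, 7.6]
gripper_width: 0.0232
grip_force: 53.6
```

Gripped. Next I'll draw it along the 15° slope, first half.

Call:
{"name": "drive_tool", "arguments": {
  "series": [
    {"fingers": 18, "travel": [-0.1, 0, -0.03], "yaw": 0},
    {"fingers": 18, "travel": [-0.2, 0, -0.056], "yaw": 0},
    {"fingers": 18, "travel": [-0.3, 0, -0.082], "yaw": 0},
    {"fingers": 18, "travel": [-0.4, 0, -0.108], "yaw": 0},
    {"fingers": 18, "travel": [-0.5, 0, -0.135], "yaw": 0},
    {"fingers": 18, "travel": [-0.5, 0, -0.135], "yaw": 0}
  ],
  "squeeze": 60
}}

```text
t: 26.45
position: [0.5173, -0.225, 0.0135]
eef_rot: [0.001, 0.659, 0.752, -0.0]
wrist_force: [0.5, -1.0, 4.3]
gripper_width: 0.023
grip_force: 59.2
```

Call:
{"name": "drive_tool", "arguments": {
  "series": [
    {"fingers": 18, "travel": [-0.12, 0, -0.032], "yaw": 0},
    {"fingers": 18, "travel": [-0.24, 0, -0.064], "yaw": 0},
    {"fingers": 18, "travel": [-0.36, 0, -0.096], "yaw": 0},
    {"fingers": 18, "travel": [-0.48, 0, -0.13], "yaw": 0},
    {"fingers": 18, "travel": [-0.58, 0, -0.155], "yaw": 0},
    {"fingers": 18, "travel": [-0.58, 0, -0.155], "yaw": 0}
  ]
}}

```text
t: 27.05
position: [0.5264, -0.2939, 0.0319]
eef_rot: [0.001, 0.659, 0.752, -0.0]
wrist_force: [0.5, 0.7, -1.8]
gripper_width: 0.0227
grip_force: 58.8
```

```bash
python3 - <<'E'
from h import *
o=env.get_obs();print(o["position"],psi(o["eef_rot"]),o["wrist_force"],o["torque"],o["gripper_width"])
d=cams.read_camera("scene");np.savez("s6",**d)
d2=cams.read_camera("top");np.savez("t6",**d2)
W=cloud(d);c=d["color"]
for x in np.arange(.56,.45,-.01):
    print("%.2f"%x," ".join("%3d"%(1000*np.median(q)) if len(q:=W[(abs(W[...,0]-x)<.005)&(abs(W[...,1]-y)<.006)&(W[...,2]<.4),2]) else "  ." for y in np.arange(-.11,-.36,-.012)))
a=c[140:240,310:430,::-1];cv2.imwrite("pics/out.png",cv2.resize(a,None,fx=6,fy=6,interpolation=cv2.INTER_CUBIC))
E
```

```text
[ 0.52640356 -0.29389142  0.03193778] 1.701943141862724 [ 0.51023451  0.66588275 -1.84064398] [-0.07813658  0.00118496 -0.00428533] 0.02271137616050781
0.56  51  50  46  42  43  36  37  37  35   4   0   0   0  -1   0   0   0   .  70  69  64
0.55  40  19  39  39  33  38   0   0   0   1  -1  -2  -3  -1  -2   3 100  22  59  35  42
0.54  49  30  45  40  -2   0   2  -3  -1  -1   0   1   0   0   1   0  92  84  66  40  57
0.53   .   2   0  -3   2  -2  -1   0   0  -3   0   5   0  -2  -1  -1  86  90 251 315 380
0.52  38  33   3  -1  -1   4  -2  25   3  26  60  33  66  -2   0   0  -1 131 270 333 384
0.51  60  59  10  -3  23   3   2   3  51   0  54   0  36  69  70  73  91 153 276 378   0
0.50  63  50  20  -2  23   5  24  25   1   0  -1 375   4 212 216  82 170 258 301   2  -1
0.49  59  44   4   0  -3   0   0   0  -2  -1   0   0 379 290 277 238 252 290 344   2   0
0.48  26  22  24  -4   3  -3  -2   0  -1   2   0   1   1 361 364 289 172 366   2   0  -1
0.47   3   0   1  -2  -1  -1  -3   0   2  -1   2   0   1   0   3 363 169 164   2  -1   3
0.46   3  -1  -3   0  -1   0  -4  -3   0   0   1   0  -1   0  -1   0 165 157   0  -3  -1
0.45   0   2  -1   1   0   0   2   0  -1  -1   0  -2   0  -1   0  -1   0   3   0  -1  -3
```

Drawn wholly out, with about 1.8 N hanging and held near 15°. The mill is clear of the arm now, so I'll check the knob pointer and fix the seat precisely.

```bash
cat > fit.py <<'E'
from h import *
pts=[]
for n in("top","scene"):
    D=[cams.read_camera(n) for _ in range(8)]
    W=np.nanmean([cloud(d) for d in D],0)
    if n=="top": np.savez("kn",C=np.mean([d["color"] for d in D],0).astype(np.float32),T=D[0]["camera_from_world"],K=D[0]["intrinsics"],W=W)
    p=W.reshape(-1,3);p=p[np.isfinite(p[:,0])];pts.append(p[(abs(p[:,0]-.5)<.12)&(abs(p[:,1]-.27)<.15)])
def split(v,hi,r):
    e=[(np.sum((v>t)!=hi),t) for t in r];m=min(e)[0];t=[b for a,b in e if a<=m+.5];return round(np.mean(t)*1000,1),m,len(v)
for n,p in zip(("top","scene"),pts):
    m=(p[:,2]>.139)&(p[:,2]<.15)&(np.hypot(p[:,0]-.508,p[:,1]-.353)<.03);k,kr=cv2.minEnclosingCircle(p[m][:,:2].astype(np.float32));print(n,"knob",np.round(k,4),round(kr,4),m.sum())
    for deg in(-10,-10.6,-11.2):
        th=np.radians(deg);R=p[:,:2]-[.508,.353];x=R@[np.cos(th),np.sin(th)];y=R@[-np.sin(th),np.cos(th)];z=p[:,2]
        out=[]
        for yc in(-.167,-.062):
            s=(abs(y-yc)<.005)&(x>-.033)&(x<.012)&(z>.07);out.append(split(x[s],z[s]>.09,np.arange(-.025,.005,.0005)))
            s=(abs(y-yc)<.005)&(x>-.055)&(x<-.02)&(z>.04)&(z<.1);q=x[s&(z>.084)];out.append(("horn",np.round(np.sort(q)*1000,1).tolist()))
        s=(x>-.005)&(x<.06)&(y<-.163)&(y>-.2);out.append(("ycheek-",split(y[s],z[s]>.09,np.arange(-.185,-.165,.0005))))
        s=(x>-.005)&(x<.06)&(y<-.035)&(y>-.066);out.append(("ycheek+",split(-y[s],z[s]>.09,np.arange(.045,.064,.0005))))
        print(" ",deg,out)
E
python3 fit.py; python3 side.py .01
```

```text
top knob [0.5086 0.3537] 0.0215 105
  -10 [(np.float64(-10.2), np.int64(0), 0), ('horn', []), (np.float64(-11.7), np.int64(2), 37), ('horn', [-44.2, -43.8, -42.0, -40.2, -39.5]), ('ycheek-', (np.float64(-175.2), np.int64(0), 0)), ('ycheek+', (np.float64(53.0), np.int64(8), 105))]
  -10.6 [(np.float64(-10.2), np.int64(0), 0), ('horn', []), (np.float64(-11.2), np.int64(2), 35), ('horn', [-43.6, -43.2, -41.3, -39.5, -38.8]), ('ycheek-', (np.float64(-175.2), np.int64(0), 0)), ('ycheek+', (np.float64(52.8), np.int64(6), 103))]
  -11.2 [(np.float64(-10.2), np.int64(0), 0), ('horn', []), (np.float64(-10.5), np.int64(1), 34), ('horn', [-42.9, -42.6, -40.7, -38.1]), ('ycheek-', (np.float64(-175.2), np.int64(0), 0)), ('ycheek+', (np.float64(52.5), np.int64(6), 106))]
scene knob [0.5149 0.3443] 0.0146 11
  -10 [(np.float64(-9.5), np.int64(7), 27), ('horn', [-44.2, -42.4, -41.7, -38.4]), (np.float64(-10.0), np.int64(0), 15), ('horn', [-44.3, -41.1, -38.6]), ('ycheek-', (np.float64(-169.7), np.int64(26), 257)), ('ycheek+', (np.float64(51.0), np.int64(8), 27))]
  -10.6 [(np.float64(-7.3), np.int64
[... 694 characters left out ...]
68 224:68 227:68 230:67 233:67 236:67 239:67 242:67 245:67 248:67
(0.51, 0.353) 140:74 143:71 146:69 149:67 152:66 155:67 158:69 161:73 164:77 167:79 170:79 173:76 176:73 179:70 182:69 185:69 188:69 191:69 194:70 197:70 200:69 203:69 206:68 209:68 212:68 215:68 218:68 221:68 224:68 227:68 230:67 233:67 236:66 239:66 242:67 245:67 248:67
(0.506, 0.3526) 140:111 143:105 146:99 149:93 152:87 155:83 158:80 161:78 164:79 167:81 170:84 173:84 176:80 179:76 182:72 185:71 188:70 191:70 194:70 197:71 200:70 203:70 206:70 209:70 212:69 215:69 218:70 221:70 224:69 227:69 230:69 233:68 236:67 239:68 242:68 245:68 248:68fit.py:5: RuntimeWarning: Mean of empty slice
  W=np.nanmean([cloud(d) for d in D],0)
```

The pointer peak is at 169-170°, so the knob is locked at the long mark. Next: how the blade sits in the hand.

```bash
python3 - <<'E'
from h import *
o=env.get_obs();a=psi(o["eef_rot"]);P=np.array(o["position"])-[.0017,.001,0]
for n in("scene","top"):
    W=np.nanmedian([cloud(cams.read_camera(n)) for _ in range(8)],0).reshape(-1,3);W=W[np.isfinite(W[:,0])]
    R=W[:,:2]-P[:2];s=R@[np.cos(a),np.sin(a)];l=R@[np.sin(a),-np.cos(a)]
    m=(abs(l)<.02)&(s>-.07)&(s<.17)&(W[:,2]>.010)&(W[:,2]<.1)
    print(n,m.sum())
    for b in np.arange(.02,.16,.008):
        q=m&(s>=b)&(s<b+.008)
        if q.any(): print(" s %.3f n %d z med %.4f max %.4f lat %.4f..%.4f"%(b+.004,q.sum(),np.median(W[q,2]),W[q,2].max(),l[q].min(),l[q].max()))
    q=m&(s>.08); print(" tip s max",np.sort(s[q])[-4:].round(4))
    q=m&(s>.04)&(s<.135)&(abs(l)<.012)&(W[:,2]>.015)
    if q.sum()>5: f=np.polyfit(s[q],W[q,2],1);print(" slope deg",np.degrees(np.arctan(f[0])),"z at s=0",f[1]); f=np.polyfit(s[q],l[q],1);print(" lateral slope deg",np.degrees(np.arctan(f[0])),f[1])
E
```

```text
scene 273
 s 0.024 n 3 z med 0.0739 max 0.0755 lat -0.0105..-0.0080
 s 0.032 n 3 z med 0.0710 max 0.0713 lat -0.0085..-0.0003
 s 0.040 n 5 z med 0.0679 max 0.0711 lat -0.0106..0.0059
 s 0.048 n 9 z med 0.0655 max 0.0673 lat -0.0100..0.0131
 s 0.056 n 5 z med 0.0647 max 0.0668 lat -0.0102..0.0076
 s 0.064 n 5 z med 0.0612 max 0.0638 lat -0.0095..0.0062
 s 0.072 n 7 z med 0.0593 max 0.0605 lat -0.0093..0.0058
 s 0.080 n 6 z med 0.0580 max 0.0605 lat -0.0103..0.0131
 s 0.088 n 5 z med 0.0554 max 0.0556 lat -0.0077..0.0063
 s 0.096 n 8 z med 0.0532 max 0.0548 lat -0.0083..0.0093
 s 0.104 n 5 z med 0.0528 max 0.0535 lat -0.0093..0.0087
 s 0.112 n 5 z med 0.0496 max 0.0521 lat -0.0107..0.0077
 s 0.120 n 5 z med 0.0477 max 0.0494 lat -0.0101..0.0030
 s 0.128 n 8 z med 0.0441 max 0.0473 lat -0.0088..0.0144
 s 0.136 n 6 z med 0.0423 max 0.0462 lat -0.0080..0.0068
 s 0.144 n 2 z med 0.0414 max 0.0435 lat -0.0056..0.0064
 s 0.160 n 4 z med 0.0592 max 0.0604 lat -0.0184..0.0145
 tip s max [0.169  0.1693 0.1694 0.1695]
 slope deg -14.420231192925883 z at s=0 0.07793890175540466
 lateral slope deg
[... 547 characters left out ...]
 0.0590 lat -0.0125..0.0134
 s 0.096 n 12 z med 0.0524 max 0.0565 lat -0.0104..0.0093
 s 0.104 n 12 z med 0.0525 max 0.0546 lat -0.0117..0.0095
 s 0.112 n 9 z med 0.0502 max 0.0523 lat -0.0094..0.0029
 s 0.120 n 8 z med 0.0472 max 0.0495 lat -0.0098..0.0008
 s 0.128 n 11 z med 0.0461 max 0.0486 lat -0.0104..0.0096
 s 0.136 n 14 z med 0.0425 max 0.0465 lat -0.0107..0.0118
 s 0.144 n 4 z med 0.0419 max 0.0438 lat -0.0084..0.0067
 s 0.160 n 4 z med 0.0598 max 0.0640 lat -0.0116..0.0169
 tip s max [0.1683 0.1687 0.1695 0.1697]
 slope deg -14.72701195162302 z at s=0 0.07906490231211596
 lateral slope deg -1.3744353211333684 0.0005975737937940662<stdin>:4: RuntimeWarning: All-NaN slice encountered
```

The blade sits straight in the hand: slope 14.5°, tip 143 mm from the pads, yaw +1.2° to the tool, grip centre 44 mm above the TCP reading. I'll lift it and carry it to the mill.

Call:
{"name": "drive_tool", "arguments": {
  "series": [
    {"fingers": 18, "travel": [0, 0, -0.2], "yaw": 0},
    {"fingers": 18, "travel": [0, 0, -0.5], "yaw": 0},
    {"fingers": 18, "travel": [0, 0, -0.8], "yaw": 0},
    {"fingers": 18, "travel": [0, 0, -1], "yaw": 0},
    {"fingers": 18, "travel": [0, 0, -1], "yaw": 0}
  ]
}}

```text
t: 29.25
position: [0.5277, -0.2928, 0.1552]
eef_rot: [0.003, 0.659, 0.752, 0.0]
wrist_force: [0.1, -0.4, -1.3]
gripper_width: 0.023
grip_force: 59.0
```

```bash
python3 - <<'E'
from h import *
plan([(.475,-.20,.16,1.70),(.43,-.10,.16,1.60),(.42,.01,.16,1.45),(.43,.10,.16,1.365),(.4491,.1578,.12,1.365)])
E
```

```text
(0.475, -0.2, 0.16, 1.7) travel [0.824, -0.333, -0.04] yaw 0.002
(0.43, -0.1, 0.16, 1.6) travel [0.875, -0.265, -0.0] yaw 0.064
(0.42, 0.01, 0.16, 1.45) travel [0.919, -0.057, -0.0] yaw 0.095
(0.43, 0.1, 0.16, 1.365) travel [0.755, -0.008, -0.0] yaw 0.054
(0.4491, 0.1578, 0.12, 1.365) travel [0.504, 0.057, 0.333] yaw -0.0
```

Call:
{"name": "drive_tool", "arguments": {
  "series": [
    {"fingers": 18, "travel": [0.2, -0.08, -0.04], "yaw": 0},
    {"fingers": 18, "travel": [0.45, -0.18, -0.04], "yaw": 0},
    {"fingers": 18, "travel": [0.7, -0.28, -0.04], "yaw": 0},
    {"fingers": 18, "travel": [0.82, -0.33, -0.04], "yaw": 0},
    {"fingers": 18, "travel": [0.82, -0.33, -0.04], "yaw": 0}
  ]
}}

```text
t: 29.75
position: [0.4719, -0.1971, 0.1555]
eef_rot: [-0.001, 0.658, 0.753, -0.0]
wrist_force: [0.1, 0.2, -1.3]
gripper_width: 0.0228
grip_force: 59.0
```

Call:
{"name": "drive_tool", "arguments": {
  "series": [
    {"fingers": 18, "travel": [0.25, -0.07, 0], "yaw": 0.02},
    {"fingers": 18, "travel": [0.5, -0.15, 0], "yaw": 0.04},
    {"fingers": 18, "travel": [0.75, -0.22, 0], "yaw": 0.06},
    {"fingers": 18, "travel": [0.87, -0.26, 0], "yaw": 0.065},
    {"fingers": 18, "travel": [0.87, -0.26, 0], "yaw": 0.065}
  ]
}}

```text
t: 30.25
position: [0.4281, -0.0987, 0.1558]
eef_rot: [-0.0, 0.696, 0.718, -0.0]
wrist_force: [-0.3, -1.2, -1.3]
gripper_width: 0.0226
grip_force: 59.0
```

Call:
{"name": "drive_tool", "arguments": {
  "series": [
    {"fingers": 18, "travel": [0.25, -0.02, 0], "yaw": 0.03},
    {"fingers": 18, "travel": [0.5, -0.04, 0], "yaw": 0.06},
    {"fingers": 18, "travel": [0.75, -0.05, 0], "yaw": 0.08},
    {"fingers": 18, "travel": [0.92, -0.06, 0], "yaw": 0.095},
    {"fingers": 18, "travel": [0.92, -0.06, 0], "yaw": 0.095}
  ]
}}

```text
t: 30.75
position: [0.4187, 0.0113, 0.156]
eef_rot: [-0.0, 0.747, 0.665, 0.0]
wrist_force: [-0.0, -0.5, -0.8]
gripper_width: 0.023
grip_force: 59.1
```

Call:
{"name": "drive_tool", "arguments": {
  "series": [
    {"fingers": 18, "travel": [0.25, 0, 0], "yaw": 0.02},
    {"fingers": 18, "travel": [0.5, 0, 0], "yaw": 0.04},
    {"fingers": 18, "travel": [0.7, 0, 0], "yaw": 0.055},
    {"fingers": 18, "travel": [0.75, 0, 0], "yaw": 0.055},
    {"fingers": 18, "travel": [0.75, 0, 0], "yaw": 0.055}
  ]
}}

```text
t: 31.25
position: [0.4296, 0.0993, 0.156]
eef_rot: [0.0, 0.775, 0.632, -0.0]
wrist_force: [-0.5, -1.5, -0.2]
gripper_width: 0.0228
grip_force: 59.1
```

```bash
python3 - <<'E'
from h import *
o=env.get_obs();print(o["position"],psi(o["eef_rot"]))
plan([(.4491,.1578,.12,1.365)])
E
```

```text
[0.42955361 0.09933158 0.15597233] 1.3675767338177005
(0.4491, 0.1578, 0.12, 1.365) travel [0.51, 0.061, 0.3] yaw 0.002
```

Call:
{"name": "drive_tool", "arguments": {
  "series": [
    {"fingers": 18, "travel": [0.15, 0.02, 0], "yaw": 0},
    {"fingers": 18, "travel": [0.35, 0.04, 0.1], "yaw": 0},
    {"fingers": 18, "travel": [0.51, 0.06, 0.2], "yaw": 0},
    {"fingers": 18, "travel": [0.51, 0.06, 0.3], "yaw": 0},
    {"fingers": 18, "travel": [0.51, 0.06, 0.3], "yaw": 0},
    {"fingers": 18, "travel": [0.51, 0.06, 0.3], "yaw": 0}
  ]
}}

```text
t: 31.85
position: [0.4484, 0.157, 0.1203]
eef_rot: [0.0, 0.776, 0.631, -0.0]
wrist_force: [-0.4, 0.3, -0.8]
gripper_width: 0.0227
grip_force: 59.0
```

```bash
cat > bl.py <<'E'
from h import *
import sys
def blade(deg=-10.6,zlo=.104):
    o=env.get_obs();P=np.array(o["position"]);print("tcp",P.round(4),"psi",round(psi(o["eef_rot"]),4),"F",np.round(o["wrist_force"],1))
    th=np.radians(deg);ex=np.array([np.cos(th),np.sin(th)]);ey=np.array([-np.sin(th),np.cos(th)])
    for n in("scene","top"):
        D=[cams.read_camera(n) for _ in range(6)];C=np.median([d["color"] for d in D],0).reshape(-1,3)
        W=np.nanmedian([cloud(d) for d in D],0).reshape(-1,3);R=W[:,:2]-[.508,.353];x=R@ex*1000;y=R@ey*1000;z=W[:,2]*1000
        np.savez("bl_"+n,W=W,C=C)
        print(n)
        for b in range(-185,-45,8):
            q=(y>b)&(y<=b+8)&(x>-60)&(x<12)&(z>zlo*1000)&(z<170)
            if q.sum()>1: print("  y' %d n %d x' %.1f..%.1f med %.1f z med %.1f"%(b+4,q.sum(),x[q].min(),x[q].max(),np.median(x[q]),np.median(z[q])))
if __name__=="__main__": blade(zlo=float(sys.argv[1]) if len(sys.argv)>1 else .104)
E
python3 bl.py 2>/dev/null
```

```text
tcp [0.4484 0.157  0.1203] psi 1.3651 F [-0.4  0.3 -0.8]
scene
  y' -125 n 2 x' -30.3..-24.5 med -27.4 z med 146.8
  y' -109 n 4 x' -30.0..-21.3 med -28.9 z med 142.5
  y' -101 n 3 x' -32.3..-21.6 med -26.6 z med 140.5
  y' -93 n 4 x' -30.5..-16.8 med -23.0 z med 137.9
  y' -77 n 7 x' -28.6..-12.3 med -23.9 z med 135.0
  y' -61 n 3 x' -29.7..-10.8 med -24.2 z med 129.0
top
```

Call:
{"name": "drive_tool", "arguments": {
  "series": [
    {"fingers": 18, "travel": [0, -0.017, 0.08], "yaw": 0},
    {"fingers": 18, "travel": [0, -0.017, 0.16], "yaw": 0},
    {"fingers": 18, "travel": [0, -0.017, 0.18], "yaw": 0},
    {"fingers": 18, "travel": [0, -0.017, 0.18], "yaw": 0}
  ],
  "squeeze": 40
}}

```text
t: 32.85
position: [0.4456, 0.1585, 0.0979]
eef_rot: [-0.0, 0.776, 0.631, -0.001]
wrist_force: [0.3, 0.2, -0.3]
gripper_width: 0.023
grip_force: 59.0
```

```bash
python3 - 2>/dev/null <<'E'
from h import *
o=env.get_obs();print(o["position"],o["wrist_force"],o["torque"])
D=[cams.read_camera("scene") for _ in range(10)];d=D[0];C=np.mean([x["color"] for x in D],0).astype(np.float32);T=d["camera_from_world"];K=d["intrinsics"]
W=np.nanmedian([cloud(x) for x in D],0).reshape(-1,3)
th=np.radians(-10.6);ex=np.array([np.cos(th),np.sin(th)]);ey=np.array([-np.sin(th),np.cos(th)]);R=W[:,:2]-[.508,.353];x=R@ex*1000;y=R@ey*1000;z=W[:,2]*1000
def prof(yp,zz):
    xs=np.arange(-55,15,2.5);P=np.stack([.508+xs/1000*ex[0]+yp/1000*ey[0],.353+xs/1000*ex[1]+yp/1000*ey[1],np.full_like(xs,zz)],-1)[None]
    uv=(P@T[:3,:3].T+T[:3,3])@K.T;uv=(uv[...,:2]/uv[...,2:]).astype(np.float32);return " ".join("%d:%d"%(a,b) for a,b in zip(xs,cv2.remap(C,uv[...,0],uv[...,1],cv2.INTER_CUBIC).mean(-1)[0]))
# blade top surface height: centre at tcp+44 mm, falling 14.5 deg towards +y
z0=o["position"][2]+.044+.0026
for yp in(-105,-90,-75,-66):
    s=(yp+202.5)/1000;print(yp,prof(yp,z0-s*np.tan(np.radians(14.5))))
    q=(abs(y-yp)<5)&(x>-60)&(x<10)&(abs(z-1000*(z0-s*np.tan(np.radians(14.5))))<6);print("   depth",q.sum(),np.sort(x[q]).round(1).tolist())
c=C[160:210,235:305,::-1];cv2.imwrite("pics/tip.png",cv2.resize(np.clip(c,0,255).astype(np.uint8),None,fx=11,fy=11,interpolation=cv2.INTER_CUBIC))
E
```

```text
[0.44562408 0.1584958  0.09786034] [ 0.33084564  0.19878051 -0.3271598 ] [-0.0344586  -0.00701445  0.00655669]
-105 -55:122 -52:117 -50:115 -47:114 -45:114 -42:112 -40:107 -37:105 -35:108 -32:115 -30:120 -27:123 -25:116 -22:102 -20:81 -17:57 -15:39 -12:31 -10:40 -7:60 -5:76 -2:89 0:93 2:87 5:76 7:62 10:43 12:29
   depth 2 [-33.7, -24.3]
-90 -55:113 -52:107 -50:102 -47:98 -45:96 -42:98 -40:101 -37:107 -35:112 -32:120 -30:127 -27:131 -25:132 -22:128 -20:115 -17:98 -15:74 -12:54 -10:36 -7:23 -5:23 -2:34 0:47 2:63 5:72 7:77 10:77 12:71
   depth 2 [-34.5, -22.5]
-75 -55:92 -52:91 -50:89 -47:87 -45:86 -42:85 -40:88 -37:96 -35:104 -32:116 -30:125 -27:133 -25:137 -22:137 -20:134 -17:123 -15:106 -12:89 -10:68 -7:52 -5:36 -2:27 0:25 2:30 5:38 7:52 10:65 12:78
   depth 3 [-33.7, -29.4, -20.4]
-66 -55:91 -52:89 -50:87 -47:87 -45:86 -42:85 -40:86 -37:92 -35:99 -32:110 -30:119 -27:128 -25:132 -22:133 -20:132 -17:126 -15:115 -12:103 -10:84 -7:68 -5:53 -2:43 0:39 2:38 5:39 7:41 10:43 12:51
   depth 3 [-32.2, -25.8, -23.6]
```

View pics/tip.png

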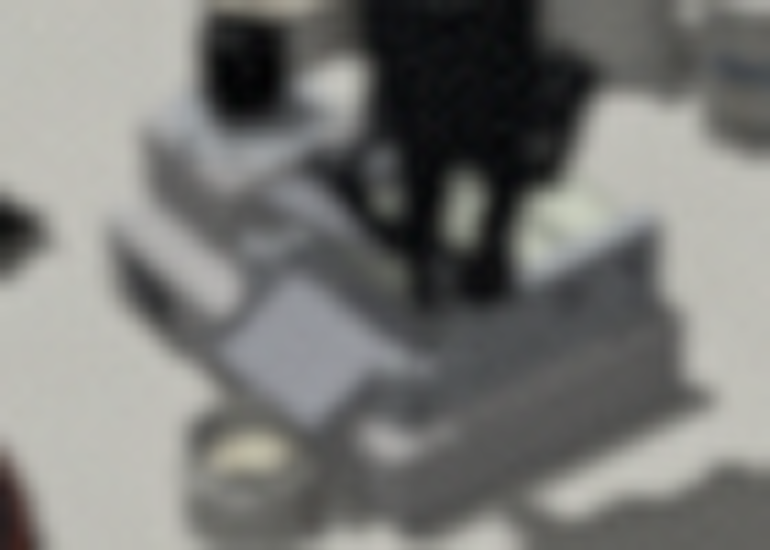

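The picture shows the blade over the front notches, its steel running from (430,290) to the tip at (270,180) by the tower-side cheek. The edge profiles put it about 1-1.5 mm too far back, so I'll shift and keep lowering in small, force-watched steps.

Call:
{"name": "drive_tool", "arguments": {
  "series": [
    {"fingers": 18, "travel": [0, -0.01, 0.03], "yaw": 0},
    {"fingers": 18, "travel": [0, -0.01, 0.07], "yaw": 0},
    {"fingers": 18, "travel": [0, -0.01, 0.1], "yaw": 0},
    {"fingers": 18, "travel": [0, -0.01, 0.1], "yaw": 0}
  ],
  "squeeze": 30
}}

```text
t: 33.75
position: [0.4445, 0.1587, 0.0859]
eef_rot: [-0.0, 0.776, 0.631, -0.001]
wrist_force: [-0.6, -0.5, 0.0]
gripper_width: 0.0229
grip_force: 59.0
```

Call:
{"name": "drive_tool", "arguments": {
  "series": [
    {"fingers": 18, "travel": [0, 0, 0.02], "yaw": 0},
    {"fingers": 18, "travel": [0, 0, 0.04], "yaw": 0},
    {"fingers": 18, "travel": [0, 0, 0.05], "yaw": 0},
    {"fingers": 18, "travel": [0, 0, 0.05], "yaw": 0}
  ]
}}

```text
t: 34.15
position: [0.445, 0.1588, 0.0805]
eef_rot: [-0.0, 0.776, 0.631, -0.0]
wrist_force: [-0.1, -1.3, -0.3]
gripper_width: 0.0224
grip_force: 59.0
```

Call:
{"name": "drive_tool", "arguments": {
  "series": [
    {"fingers": 18, "travel": [0, 0, 0.02], "yaw": 0},
    {"fingers": 18, "travel": [0, 0, 0.04], "yaw": 0},
    {"fingers": 18, "travel": [0, 0, 0.06], "yaw": 0},
    {"fingers": 18, "travel": [0, 0, 0.06], "yaw": 0}
  ]
}}

```text
t: 34.55
position: [0.4451, 0.1588, 0.0732]
eef_rot: [-0.0, 0.776, 0.631, -0.0]
wrist_force: [-0.7, -0.2, 0.9]
gripper_width: 0.0231
grip_force: 59.2
```

Call:
{"name": "drive_tool", "arguments": {
  "series": [
    {"fingers": 18, "travel": [0, 0, 0.02], "yaw": 0},
    {"fingers": 18, "travel": [0, 0, 0.04], "yaw": 0},
    {"fingers": 18, "travel": [0, 0, 0.05], "yaw": 0},
    {"fingers": 18, "travel": [0, 0, 0.05], "yaw": 0}
  ]
}}

```text
t: 34.95
position: [0.4452, 0.1588, 0.0674]
eef_rot: [0.0, 0.776, 0.631, 0.0]
wrist_force: [-0.4, -1.4, 3.2]
gripper_width: 0.0228
grip_force: 59.4
```

```bash
python3 bl.py .084 2>/dev/null; python3 -c "
from h import *
o=env.get_obs();print(o['wrist_force'],o['torque'],o['grip_force'])"
```

```text
tcp [0.4452 0.1588 0.0674] psi 1.3658 F [-0.4 -1.4  3.2]
scene
  y' -173 n 3 x' -43.2..-35.4 med -40.1 z med 84.8
  y' -165 n 4 x' -43.0..-1.9 med -38.9 z med 88.4
  y' -149 n 2 x' -35.8..8.5 med -13.7 z med 99.4
  y' -125 n 2 x' -35.3..-31.6 med -33.5 z med 96.9
  y' -117 n 4 x' -33.4..-6.4 med -19.8 z med 95.2
  y' -109 n 3 x' -33.6..-1.3 med -29.8 z med 94.5
  y' -101 n 4 x' -35.5..3.9 med -13.8 z med 93.7
  y' -93 n 3 x' -34.0..-24.5 med -30.5 z med 92.8
  y' -77 n 5 x' -34.0..5.7 med -27.5 z med 89.7
  y' -69 n 12 x' -43.3..9.3 med -12.2 z med 92.5
  y' -61 n 11 x' -44.7..10.4 med -10.0 z med 95.5
top
[-0.06593775 -1.23544595  2.53343191] [ 0.12905235 -0.03378933 -0.03964378] 59.36073124408722
```

The tip touches the tower-side notch floor at about TCP z 0.074, as predicted, with the blade edge just inside the horns. Now I'll lower the grip so the blade swings flat.

Call:
{"name": "drive_tool", "arguments": {
  "series": [
    {"fingers": 18, "travel": [0, 0, 0.03], "yaw": 0},
    {"fingers": 18, "travel": [0, 0, 0.06], "yaw": 0},
    {"fingers": 18, "travel": [0, 0, 0.09], "yaw": 0},
    {"fingers": 18, "travel": [0, 0, 0.12], "yaw": 0},
    {"fingers": 18, "travel": [0, 0, 0.12], "yaw": 0}
  ]
}}

```text
t: 36.05
position: [0.4448, 0.1589, 0.0525]
eef_rot: [-0.0, 0.776, 0.631, -0.0]
wrist_force: [-0.0, -0.3, 1.0]
gripper_width: 0.0225
grip_force: 59.2
```

Call:
{"name": "drive_tool", "arguments": {
  "series": [
    {"fingers": 18, "travel": [0, 0, 0.02], "yaw": 0},
    {"fingers": 18, "travel": [0, 0, 0.04], "yaw": 0},
    {"fingers": 18, "travel": [0, 0, 0.06], "yaw": 0},
    {"fingers": 18, "travel": [0, 0, 0.06], "yaw": 0}
  ]
}}

```text
t: 36.45
position: [0.4453, 0.1584, 0.046]
eef_rot: [0.001, 0.776, 0.631, -0.0]
wrist_force: [-1.7, -4.4, 10.5]
gripper_width: 0.0226
grip_force: 60.5
```

```bash
python3 bl.py .078 2>/dev/null
```

```text
tcp [0.4453 0.1584 0.046 ] psi 1.3657 F [-1.7 -4.4 10.5]
scene
  y' -173 n 8 x' -42.0..-0.9 med -4.5 z med 88.7
  y' -165 n 4 x' -42.7..5.6 med -19.5 z med 91.0
  y' -141 n 2 x' -21.3..-17.9 med -19.6 z med 91.1
  y' -125 n 2 x' -13.0..-8.1 med -10.6 z med 85.1
  y' -117 n 2 x' -6.8..-6.1 med -6.5 z med 86.0
  y' -93 n 4 x' -34.7..-7.8 med -32.1 z med 87.7
  y' -85 n 8 x' -34.5..6.0 med -13.9 z med 88.6
  y' -77 n 10 x' -33.0..9.1 med -6.0 z med 87.7
  y' -69 n 23 x' -48.0..9.6 med -10.0 z med 88.0
  y' -61 n 16 x' -44.2..8.2 med -18.0 z med 87.5
top
```

At TCP z ≈ 0.048 the force rises to 10 N. That height fits the steel resting on the far-side horn, so the grip end is slightly too far forward. I'll lift a little, shift the grip back about 3 mm pivoting about the tip, and try again.

Call:
{"name": "drive_tool", "arguments": {
  "series": [
    {"fingers": 18, "travel": [0, 0, -0.04], "yaw": 0},
    {"fingers": 18, "travel": [0, 0, -0.07], "yaw": 0},
    {"fingers": 18, "travel": [0, 0.012, -0.07], "yaw": -0.007},
    {"fingers": 18, "travel": [0, 0.025, -0.07], "yaw": -0.013},
    {"fingers": 18, "travel": [0, 0.025, -0.07], "yaw": -0.013}
  ]
}}

```text
t: 37.55
position: [0.4482, 0.1582, 0.0541]
eef_rot: [-0.0, 0.769, 0.639, -0.0]
wrist_force: [-0.6, 0.2, -1.1]
gripper_width: 0.0224
grip_force: 59.1
```

Call:
{"name": "drive_tool", "arguments": {
  "series": [
    {"fingers": 18, "travel": [0, 0, 0.03], "yaw": 0},
    {"fingers": 18, "travel": [0, 0, 0.05], "yaw": 0},
    {"fingers": 18, "travel": [0, 0, 0.065], "yaw": 0},
    {"fingers": 18, "travel": [0, 0, 0.065], "yaw": 0},
    {"fingers": 18, "travel": [0, 0, 0.065], "yaw": 0}
  ]
}}

```text
t: 38.05
position: [0.4479, 0.1581, 0.0464]
eef_rot: [-0.0, 0.769, 0.639, -0.0]
wrist_force: [0.0, -0.4, -0.8]
gripper_width: 0.0224
grip_force: 59.2
```

Call:
{"name": "drive_tool", "arguments": {
  "series": [
    {"fingers": 18, "travel": [0, 0, 0.015], "yaw": 0},
    {"fingers": 18, "travel": [0, 0, 0.03], "yaw": 0},
    {"fingers": 18, "travel": [0, 0, 0.04], "yaw": 0},
    {"fingers": 18, "travel": [0, 0, 0.04], "yaw": 0}
  ]
}}

```text
t: 38.45
position: [0.4486, 0.1584, 0.0418]
eef_rot: [0.0, 0.769, 0.639, 0.001]
wrist_force: [1.5, -2.6, 1.8]
gripper_width: 0.0229
grip_force: 59.5
```

Call:
{"name": "drive_tool", "arguments": {
  "series": [
    {"fingers": 18, "travel": [0, 0, 0.01], "yaw": 0},
    {"fingers": 18, "travel": [0, 0, 0.02], "yaw": 0},
    {"fingers": 18, "travel": [0, 0, 0.02], "yaw": 0},
    {"fingers": 18, "travel": [0, 0, 0.02], "yaw": 0}
  ]
}}

```text
t: 38.85
position: [0.4488, 0.1585, 0.0398]
eef_rot: [0.0, 0.769, 0.639, 0.001]
wrist_force: [-0.3, -2.5, 9.4]
gripper_width: 0.0227
grip_force: 60.5
```

```bash
python3 bl.py .076 2>/dev/null
```

```text
tcp [0.4488 0.1585 0.0398] psi 1.3864 F [-0.3 -2.5  9.4]
scene
  y' -173 n 6 x' -42.3..4.9 med -1.4 z med 94.0
  y' -165 n 5 x' -43.1..5.1 med -38.2 z med 81.8
  y' -117 n 2 x' -4.5..-4.4 med -4.4 z med 88.4
  y' -93 n 10 x' -33.3..5.1 med -10.5 z med 85.1
  y' -85 n 11 x' -33.6..9.2 med -4.4 z med 89.5
  y' -77 n 15 x' -32.1..11.0 med -8.3 z med 86.2
  y' -69 n 19 x' -44.9..10.2 med -7.6 z med 87.8
  y' -61 n 17 x' -44.2..8.3 med -12.4 z med 87.4
  y' -53 n 3 x' -23.3..1.3 med -6.7 z med 85.8
top
```

```bash
python3 - <<'E'
from h import *
th=np.radians(-10.6);ex=np.array([np.cos(th),np.sin(th)]);ey=np.array([-np.sin(th),np.cos(th)])
W=np.load("bl_scene.npz")["W"];R=W[:,:2]-[.508,.353];x=R@ex*1000;y=R@ey*1000;z=W[:,2]*1000
q=(x>-35)&(x<-13)&(y>-175)&(y<-52)&(z>70)&(z<110)
for i in np.argsort(y[q]): print("y %.0f x %.0f z %.1f"%(y[q][i],x[q][i],z[q][i]),end="; ")
E
```

```text
y -139 x -17 z 84.6; y -135 x -15 z 87.1; y -134 x -32 z 71.6; y -124 x -31 z 70.8; y -121 x -34 z 70.2; y -115 x -31 z 71.2; y -110 x -32 z 80.4; y -106 x -30 z 71.3; y -104 x -33 z 83.3; y -104 x -34 z 71.5; y -96 x -33 z 84.4; y -93 x -26 z 84.8; y -90 x -18 z 85.4; y -89 x -29 z 84.4; y -89 x -30 z 72.6; y -88 x -34 z 85.7; y -87 x -22 z 85.6; y -85 x -33 z 71.9; y -84 x -25 z 85.0; y -81 x -29 z 85.8; y -79 x -16 z 84.1; y -79 x -34 z 74.3; y -78 x -28 z 71.0; y -76 x -32 z 78.2; y -76 x -20 z 84.1; y -75 x -25 z 86.2; y -75 x -31 z 82.7; y -73 x -29 z 86.7; y -71 x -34 z 81.5; y -69 x -32 z 85.5; y -67 x -32 z 72.7; y -67 x -20 z 84.6; y -62 x -27 z 85.3; y -62 x -22 z 82.7; y -62 x -21 z 88.1; y -59 x -14 z 83.1; y -58 x -30 z 84.2; y -56 x -23 z 85.8;
```

The steel's top is level at about 85 mm along its whole length (84.5 expected), so the blade is seated. I'll relieve the load, open slowly and rise straight up.

Call:
{"name": "drive_tool", "arguments": {
  "series": [
    {"fingers": 18, "travel": [0, 0, -0.012], "yaw": 0},
    {"fingers": 18, "travel": [0, 0, -0.012], "yaw": 0},
    {"fingers": 26, "travel": [0, 0, -0.012], "yaw": 0},
    {"fingers": 32, "travel": [0, 0, -0.012], "yaw": 0},
    {"fingers": 38, "travel": [0, 0, -0.012], "yaw": 0},
    {"fingers": 42, "travel": [0, 0, -0.012], "yaw": 0},
    {"fingers": 42, "travel": [0, 0, -0.012], "yaw": 0}
  ]
}}

```text
t: 40.15
position: [0.4478, 0.1582, 0.0406]
eef_rot: [-0.0, 0.769, 0.639, -0.0]
wrist_force: [0.2, -0.7, -0.1]
gripper_width: 0.0421
grip_force: 0.0
```

Call:
{"name": "drive_tool", "arguments": {
  "series": [
    {"fingers": 42, "travel": [0, 0, -0.1], "yaw": 0},
    {"fingers": 42, "travel": [0, 0, -0.3], "yaw": 0},
    {"fingers": 42, "travel": [0, 0, -0.6], "yaw": 0},
    {"fingers": 42, "travel": [0, 0, -1], "yaw": 0},
    {"fingers": 42, "travel": [0, 0, -1], "yaw": 0}
  ]
}}

```text
t: 40.65
position: [0.4514, 0.1589, 0.1661]
eef_rot: [0.002, 0.769, 0.639, 0.004]
wrist_force: [0.9, -0.4, -0.3]
gripper_width: 0.0419
grip_force: 0.0
```

Call:
{"name": "drive_tool", "arguments": {
  "series": [
    {"fingers": 42, "travel": [-0.5, 0, -0.3], "yaw": 0},
    {"fingers": 42, "travel": [-1, 0, -0.3], "yaw": 0},
    {"fingers": 42, "travel": [-1, 0, -0.3], "yaw": 0},
    {"fingers": 42, "travel": [-1, 0, -0.3], "yaw": 0}
  ]
}}

```text
t: 41.05
position: [0.4257, 0.0377, 0.1972]
eef_rot: [0.001, 0.77, 0.638, 0.0]
wrist_force: [0.6, 1.3, -1.2]
gripper_width: 0.0422
grip_force: 0.0
```

Call:
{"name": "drive_tool", "arguments": {
  "series": [
    {"fingers": 42, "travel": [-0.5, 0, 0], "yaw": 0},
    {"fingers": 42, "travel": [-1, 0, 0], "yaw": 0},
    {"fingers": 42, "travel": [-1, 0, 0], "yaw": 0},
    {"fingers": 42, "travel": [-1, 0, 0], "yaw": 0}
  ]
}}

```text
t: 41.45
position: [0.4038, -0.0794, 0.1964]
eef_rot: [0.0, 0.77, 0.638, -0.0]
wrist_force: [0.8, 0.4, -0.3]
gripper_width: 0.0423
grip_force: 0.0
```

```bash
cat > chk.py <<'E'
from h import *
th=np.radians(-10.6);ex=np.array([np.cos(th),np.sin(th)]);ey=np.array([-np.sin(th),np.cos(th)])
print(env.get_obs()["t"],env.get_obs()["position"])
for n in("scene","top"):
    D=[cams.read_camera(n) for _ in range(8)];W=np.nanmedian([cloud(d) for d in D],0).reshape(-1,3);C=np.mean([d["color"] for d in D],0).reshape(-1,3)
    R=W[:,:2]-[.508,.353];x=R@ex*1000;y=R@ey*1000;z=W[:,2]*1000
    k=(np.hypot(x,y)<14)&(z>120)&(z<160);print(n,"knob z",np.median(z[k]) if k.any() else None)
    for a in range(-240,-50,12):
        q=(abs(y-a)<6)&(x>-38)&(x<-12)&(z>79)&(z<99)
        if q.any(): print("  y %d n %d x %.1f..%.1f z %.1f dark %d"%(a,q.sum(),x[q].min(),x[q].max(),np.median(z[q]),(C[q].max(1)<70).sum()))
    q=(x>-38)&(x<-10)&(y<-165)&(z>78)&(z<95)&(C.max(1)<80);print("  grip y range",np.sort(y[q])[:3],np.sort(y[q])[-3:])
E
python3 chk.py 2>/dev/null
```

```text
41.45 [ 0.40378555 -0.07938734  0.19644246]
scene knob z 145.31547859009132
  y -228 n 11 x -33.3..-12.4 z 90.3 dark 10
  y -216 n 8 x -32.9..-13.1 z 92.5 dark 8
  y -204 n 13 x -33.1..-13.2 z 92.2 dark 13
  y -192 n 9 x -35.1..-14.5 z 90.8 dark 9
  y -180 n 8 x -37.5..-14.3 z 91.1 dark 6
  y -168 n 8 x -36.0..-12.7 z 88.0 dark 0
  y -156 n 6 x -29.8..-14.7 z 86.4 dark 0
  y -144 n 9 x -32.8..-14.8 z 86.8 dark 0
  y -132 n 8 x -34.5..-13.9 z 87.6 dark 0
  y -120 n 6 x -33.4..-18.8 z 87.9 dark 0
  y -108 n 6 x -32.7..-15.8 z 85.0 dark 0
  y -96 n 9 x -33.1..-13.1 z 84.7 dark 0
  y -84 n 6 x -33.1..-18.6 z 85.7 dark 0
  y -72 n 10 x -36.6..-12.2 z 84.7 dark 0
  y -60 n 6 x -36.3..-15.5 z 84.3 dark 0
  grip y range [-228.90885491 -228.27572538 -227.59683246] [-176.87731966 -173.92103758 -171.54204853]
top knob z None
  grip y range [] []
```

```bash
cat > plane.py <<'E'
from h import *
th=np.radians(-10.6);ex=np.array([np.cos(th),np.sin(th)]);ey=np.array([-np.sin(th),np.cos(th)])
for rng in(((-178,-58),"steel"),((-230,-180),"grip")):
    pass
D=[cams.read_camera("scene") for _ in range(16)]
L=[cloud(d).reshape(-1,3) for d in D];W=np.nanmean(L,0);S=np.nanstd(L,0)[:,2]*1000
R=W[:,:2]-[.508,.353];x=R@ex*1000;y=R@ey*1000;z=W[:,2]*1000
for (a,b),n in(((-176,-58),"steel"),((-228,-182),"grip")):
    q=(x>-33)&(x<-14)&(y>a)&(y<b)&(z>80)&(z<98)&(S<6)
    for _ in range(3):
        A=np.c_[np.ones(q.sum()),x[q]+23.7,y[q]+115];f=np.linalg.lstsq(A,z[q],rcond=None)[0];r=z-(f[0]+f[1]*(x+23.7)+f[2]*(y+115));q=q&(abs(r)<3)
    print(n,q.sum(),"z at seat %.2f"%f[0],"roll deg %.2f"%np.degrees(np.arctan(f[1])),"pitch deg %.2f"%np.degrees(np.arctan(f[2])),"rms",r[q].std().round(2), "mean z",z[q].mean())
for a in range(-176,-56,10):
    q=(y>a)&(y<a+10)&(x>-40)&(x<-8)&(z>76)&(z<102);o=np.argsort(x[q]);print(a+5," ".join("%.0f:%.0f"%t for t in zip(x[q][o],z[q][o])))
# known references: cheek tops 100
q=(abs(y+167)<4)&(x>0)&(x<55)&(z>90);print("cheek- top",np.median(z[q]),q.sum());q=(abs(y+62)<4)&(x>0)&(x<55)&(z>90);print("cheek+ top",np.median(z[q]),q.sum())
E
python3 plane.py 2>/dev/null
```

```text
steel 61 z at seat 85.87 roll deg 1.56 pitch deg -1.99 rms 0.98 mean z 85.92330207467259
grip 28 z at seat 89.35 roll deg 2.67 pitch deg -1.60 rms 1.09 mean z 91.87053070118647
-171 -40:86 -37:81 -35:84 -33:87 -32:78 -30:89 -21:87 -19:89 -8:98 -8:96
-161 -36:87 -32:87 -28:87 -25:87 -24:87 -21:88 -17:88 -12:85
-151 -32:88 -29:88 -20:88 -16:88 -10:84
-141 -32:83 -30:86 -26:86 -22:87 -22:85 -19:87 -15:87
-131 -32:85 -31:83 -28:84 -26:86 -21:85 -18:86 -14:86
-121 -32:86 -29:87 -25:88 -25:86 -21:87 -18:88 -11:84
-111 -31:85 -28:87 -23:86 -19:85 -16:86 -11:83
-101 -32:82 -30:85 -27:86 -23:86 -17:83 -15:86
-91 -34:86 -32:82 -30:86 -26:85 -22:86 -18:85 -13:83 -8:82
-81 -39:77 -32:79 -32:84 -29:85 -23:83 -20:84 -16:84 -11:82 -8:83
-71 -38:77 -38:83 -36:86 -32:79 -31:84 -27:84 -24:85 -20:86 -17:87 -10:82 -8:85
-61 -37:88 -31:86 -27:84 -22:83 -19:85 -15:84 -10:83 -9:87 -8:93
cheek- top 100.28636660911276 11
cheek+ top 100.4029918251139 10
```

The blade is still pitched about 2° and its grip end rests about 3 mm high. That matches the shoulder's 3.5 mm step catching on the cheek edge. I'll regrasp and draw it about 4 mm outward.

Call:
{"name": "drive_tool", "arguments": {
  "series": [
    {"fingers": 42, "travel": [0.5, 0, 0], "yaw": 0},
    {"fingers": 42, "travel": [1, 0, 0], "yaw": 0},
    {"fingers": 42, "travel": [1, 0, 0], "yaw": 0},
    {"fingers": 42, "travel": [1, 0, 0], "yaw": 0}
  ]
}}

```text
t: 43.45
position: [0.4263, 0.0425, 0.1967]
eef_rot: [-0.0, 0.768, 0.64, 0.0]
wrist_force: [-0.3, -0.6, 0.2]
gripper_width: 0.0421
grip_force: 0.0
```

Call:
{"name": "drive_tool", "arguments": {
  "series": [
    {"fingers": 42, "travel": [0.5, 0, 0], "yaw": 0},
    {"fingers": 42, "travel": [1, 0, 0], "yaw": 0},
    {"fingers": 42, "travel": [1, 0, 0.2], "yaw": 0},
    {"fingers": 42, "travel": [1, 0, 0.3], "yaw": 0},
    {"fingers": 42, "travel": [1, 0, 0.3], "yaw": 0}
  ]
}}

```text
t: 43.95
position: [0.4468, 0.158, 0.1591]
eef_rot: [-0.001, 0.769, 0.639, -0.002]
wrist_force: [0.7, -0.9, 0.5]
gripper_width: 0.0416
grip_force: 0.0
```

```bash
python3 - <<'E'
from h import *
print(env.get_obs()["t"]);plan([(.4483,.1583,.07,1.386),(.4483,.1583,.0405,1.386)])
E
```

```text
43.95
(0.4483, 0.1583, 0.07, 1.386) travel [0.005, 0.012, 0.743] yaw 0.001
(0.4483, 0.1583, 0.0405, 1.386) travel [0.0, 0.0, 0.246] yaw -0.0
```

Call:
{"name": "drive_tool", "arguments": {
  "series": [
    {"fingers": 42, "travel": [0, 0.008, 0.3], "yaw": 0},
    {"fingers": 42, "travel": [0, 0.008, 0.6], "yaw": 0},
    {"fingers": 42, "travel": [0, 0.008, 0.8], "yaw": 0},
    {"fingers": 42, "travel": [0, 0.008, 0.95], "yaw": 0},
    {"fingers": 42, "travel": [0, 0.008, 0.98], "yaw": 0},
    {"fingers": 42, "travel": [0, 0.008, 0.98], "yaw": 0}
  ]
}}

```text
t: 44.55
position: [0.4492, 0.1574, 0.0435]
eef_rot: [0.0, 0.77, 0.639, -0.0]
wrist_force: [0.1, 0.5, 0.1]
gripper_width: 0.042
grip_force: 0.0
```

Call:
{"name": "drive_tool", "arguments": {
  "series": [
    {"fingers": 18, "travel": [0, 0, 0], "yaw": 0},
    {"fingers": 18, "travel": [0, 0, 0], "yaw": 0},
    {"fingers": 18, "travel": [0, 0, 0], "yaw": 0},
    {"fingers": 18, "travel": [0, 0, 0], "yaw": 0}
  ],
  "squeeze": 30
}}

```text
t: 44.95
position: [0.4502, 0.158, 0.0441]
eef_rot: [0.001, 0.769, 0.639, 0.001]
wrist_force: [0.2, -1.6, 8.2]
gripper_width: 0.0231
grip_force: 35.4
```

Call:
{"name": "drive_tool", "arguments": {
  "series": [
    {"fingers": 18, "travel": [0, 0, -0.02], "yaw": 0},
    {"fingers": 18, "travel": [-0.015, 0, -0.02], "yaw": 0},
    {"fingers": 18, "travel": [-0.035, 0, -0.02], "yaw": 0},
    {"fingers": 18, "travel": [-0.035, 0, -0.02], "yaw": 0}
  ]
}}

```text
t: 45.35
position: [0.4478, 0.1537, 0.0453]
eef_rot: [-0.0, 0.769, 0.639, -0.0]
wrist_force: [0.5, -0.4, -0.4]
gripper_width: 0.0229
grip_force: 34.5
```

Call:
{"name": "drive_tool", "arguments": {
  "series": [
    {"fingers": 18, "travel": [0, 0, 0.015], "yaw": 0},
    {"fingers": 18, "travel": [0, 0, 0.03], "yaw": 0},
    {"fingers": 18, "travel": [0, 0, 0.03], "yaw": 0}
  ]
}}

```text
t: 45.65
position: [0.4481, 0.154, 0.0417]
eef_rot: [-0.0, 0.769, 0.639, -0.0]
wrist_force: [0.6, -0.0, 1.8]
gripper_width: 0.0229
grip_force: 34.8
```

Call:
{"name": "drive_tool", "arguments": {
  "series": [
    {"fingers": 18, "travel": [0, 0, 0.01], "yaw": 0},
    {"fingers": 18, "travel": [0, 0, 0.02], "yaw": 0},
    {"fingers": 18, "travel": [0, 0, 0.02], "yaw": 0}
  ]
}}

```text
t: 45.95
position: [0.4482, 0.1539, 0.0397]
eef_rot: [0.0, 0.769, 0.639, -0.0]
wrist_force: [-2.5, -2.3, 6.6]
gripper_width: 0.0233
grip_force: 35.5
```

```bash
sed -i 's/range(16)/range(6)/' plane.py; python3 plane.py 2>/dev/null | head -12; python3 -c "
from h import *
o=env.get_obs();print(o['t'],o['position'],o['wrist_force'])"
```

```text
steel 23 z at seat 84.38 roll deg 3.82 pitch deg 2.10 rms 1.25 mean z 85.33086686936419
grip 14 z at seat 93.24 roll deg -0.96 pitch deg 3.40 rms 1.18 mean z 87.30428165892617
-171 
-161 
-151 -19:86
-141 -16:82 -11:82
-131 
-121 
-111 -33:82
-101 -33:83 -30:84 -23:87 -14:85
-91 -33:84 -32:84 -29:85 -27:87 -21:85 -18:86 -11:81 -9:83
-81 -33:86 -29:86 -25:85 -16:84 -12:83 -9:85
46.25 [0.44820031 0.15390333 0.0397537 ] [-1.74446743 -2.26257792  7.14348099]
```

The grip's top is now at 87-88 mm, where a flat blade should be. Release and retreat.

Call:
{"name": "drive_tool", "arguments": {
  "series": [
    {"fingers": 18, "travel": [0, 0, -0.008], "yaw": 0},
    {"fingers": 26, "travel": [0, 0, -0.008], "yaw": 0},
    {"fingers": 32, "travel": [0, 0, -0.008], "yaw": 0},
    {"fingers": 38, "travel": [0, 0, -0.008], "yaw": 0},
    {"fingers": 42, "travel": [0, 0, -0.008], "yaw": 0},
    {"fingers": 42, "travel": [0, 0, -0.008], "yaw": 0}
  ]
}}

```text
t: 46.85
position: [0.4482, 0.1539, 0.0404]
eef_rot: [-0.0, 0.769, 0.639, -0.0]
wrist_force: [-0.2, -0.1, -0.1]
gripper_width: 0.0421
grip_force: 0.0
```

Call:
{"name": "drive_tool", "arguments": {
  "series": [
    {"fingers": 42, "travel": [0, 0, -0.1], "yaw": 0},
    {"fingers": 42, "travel": [0, 0, -0.3], "yaw": 0},
    {"fingers": 42, "travel": [0, 0, -0.6], "yaw": 0},
    {"fingers": 42, "travel": [0, 0, -1], "yaw": 0},
    {"fingers": 42, "travel": [0, 0, -1], "yaw": 0}
  ]
}}

```text
t: 47.35
position: [0.4516, 0.1546, 0.1658]
eef_rot: [0.002, 0.769, 0.639, 0.004]
wrist_force: [-0.2, -0.5, -0.9]
gripper_width: 0.042
grip_force: 0.0
```

Call:
{"name": "drive_tool", "arguments": {
  "series": [
    {"fingers": 42, "travel": [-0.5, 0, -0.3], "yaw": 0},
    {"fingers": 42, "travel": [-1, 0, -0.3], "yaw": 0},
    {"fingers": 42, "travel": [-1, 0, -0.3], "yaw": 0},
    {"fingers": 42, "travel": [-1, 0, -0.3], "yaw": 0}
  ]
}}

```text
t: 47.75
position: [0.426, 0.0334, 0.197]
eef_rot: [0.001, 0.77, 0.638, 0.0]
wrist_force: [-0.9, 0.4, -0.8]
gripper_width: 0.042
grip_force: 0.0
```

Call:
{"name": "drive_tool", "arguments": {
  "series": [
    {"fingers": 42, "travel": [-0.5, 0, 0], "yaw": 0},
    {"fingers": 42, "travel": [-1, 0, 0], "yaw": 0},
    {"fingers": 42, "travel": [-1, 0, 0], "yaw": 0},
    {"fingers": 42, "travel": [-1, 0, 0], "yaw": 0}
  ]
}}

```text
t: 48.15
position: [0.404, -0.0837, 0.1962]
eef_rot: [0.0, 0.77, 0.638, -0.0]
wrist_force: [0.9, 0.8, -0.2]
gripper_width: 0.0421
grip_force: 0.0
```

```bash
sed -i 's/range(6)/range(12)/' plane.py; python3 plane.py 2>/dev/null; python3 chk.py 2>/dev/null
```

```text
steel 59 z at seat 84.47 roll deg -1.23 pitch deg 0.24 rms 1.03 mean z 84.46552899867062
grip 25 z at seat 86.06 roll deg 2.35 pitch deg -1.14 rms 1.01 mean z 87.85254580949302
-171 -37:87 -35:79 -32:85 -31:85 -30:76 -27:84 -23:84 -20:86 -15:83 -9:85 -9:80 -8:98
-161 -36:86 -31:86 -26:84 -23:84 -14:84
-151 -32:81 -30:85 -24:82 -22:85 -18:85 -18:83 -12:82
-141 -33:85 -28:83 -25:84 -22:85 -21:85 -18:86 -12:82
-131 -33:86 -31:83 -26:82 -24:84 -20:85 -16:84 -10:81
-121 -32:80 -31:84 -27:85 -25:86 -19:84 -15:84
-111 -33:82 -27:84 -23:85 -23:86 -19:84 -15:85
-101 -34:85 -34:85 -30:86 -29:82 -27:86 -23:86 -18:84 -12:81
-91 -33:85 -29:85 -25:84 -17:84 -12:83 -8:82
-81 -32:79 -28:84 -23:83 -21:86 -21:84 -16:84 -10:81 -9:84 -8:85
-71 -38:76 -38:82 -36:86 -32:80 -31:83 -31:84 -28:85 -24:84 -16:84 -9:93 -9:86
-61 -36:87 -31:85 -29:87 -23:84 -19:84 -18:84 -16:86 -10:89 -10:95 -9:100
cheek- top 99.49973664706968 10
cheek+ top 100.64235226024476 11
48.75 [ 0.40428237 -0.08172888  0.19646504]
```

The steel's top is at 84.5 mm and level (0.2°), the knob is up at the mark, and the arm is clear. Handing in.

```bash
python3 -c "
from h import *
print(job.close_job())"
```

```text
the job is handed in; nothing more can be done
None
```

The job is handed in, but no verdict came back: by my last measurements the knob is locked up at the long mark and the blade lies level in both notches, grip away from the knob.

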